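# Clamp a batch of award blocks in the eccentric press

## Task

Clamp the batch for edge finishing: wind the press open, stand every white award block on the bench in its trough, side by side across the bed, and fill up the row with as many wooden packers as it takes for a full 156 mm (blue tops are 26 mm thick, amber 39, packers 26, 39 or 52). Then turn the flywheel clockwise by its handle, feel the resistance rise to its peak, and stop just past dead centre so that the row stays clamped and the wheel stays put. Leave the other things on the bench where they are.

Things in the scene. Friction and masses are not known exactly. Their poses are not given: they have to be found in the camera images.
- press: Eccentric block press, bolted down, closed at the start: green cast bed 120 mm wide (x -60 to 60), 430 long (y -210 to 220), 30 high. Origin: centre of its underside; y runs along the bed from the fixed end plate towards the flywheel. On the bed: loading trough (point bed_end), red spring pad on a ram (point pad_face), flywheel (rim from y 35 to 215)
- bed_end (a point): x 0, y -190, z 30 in the press frame, same axes: on the trough's floor at the inner face of the end plate (100 mm wide, top at z 70). The trough, open on top, runs from here to the pad, between low rails (inner faces at x -30 and 30, tops at z 38). Blocks stand in one row, each with its 54 mm length across the bed (its x along the bed's x). A full row is 156 mm
- pad_face (a point): centre of the red pad's working face (54 wide, 34 high; 49 mm above the bench); slides along y, the end plate lies towards -y; axes as the press. 178 mm from the end plate with the press open, 148 at dead centre if nothing is in the way: a full row squeezes the pad's springs by 8 mm at 7 N per mm; a row 13 mm short stays untouched
- wheel (a joint): flywheel, 180 mm across, angle in rad, growing clockwise from above: -3 stop, press open; 0 dead centre, pad farthest forward, red rim mark at the brass pointer. Crank throw 15 mm, rod 80 mm. On a full row, beside friction (2 to 4 N at the handle) the resistance grows from -1, peaks near -0.5 (7 to 10 N in all) and falls. Beyond about 0.3 the springs drive it on to a stop at 1.2
- shaft (a point): on the flywheel's upright axis (x 0, y 125 in the press frame) at the top of its rim, 112 mm above the bench; axes as the press
- grip (a point): middle of the upright black handle on the flywheel: 26 mm across, 50 mm high (this point 22 mm below its top, 144 mm above the bench), 65 mm from the shaft's axis, spinning freely on its pin; at wheel angle q it lies from the shaft in the direction (cos a, sin a) of the press's x, y with a = 0.785 - q
- blue_a: White acrylic award block with a blue top, 54 mm long (its x), 26 mm thick (its y), 36 mm high (its z); origin at the centre of its underside; it stands on the bench at the start, and a half turn about z leaves it the same. Absent in some runs
- blue_b: White acrylic award block with a blue top, 54 mm long (its x), 26 mm thick (its y), 36 mm high (its z); origin at the centre of its underside; it stands on the bench at the start, and a half turn about z leaves it the same. Absent in some runs
- amber_a: White acrylic award block with an amber top, 54 mm long (its x), 39 mm thick (its y), 36 mm high (its z); origin at the centre of its underside; it stands on the bench at the start, and a half turn about z leaves it the same. Absent in some runs
- amber_b: White acrylic award block with an amber top, 54 mm long (its x), 39 mm thick (its y), 36 mm high (its z); origin at the centre of its underside; it stands on the bench at the start, and a half turn about z leaves it the same. Absent in some runs
- wood_26a: Plain brown wooden packer, 54 mm long (its x), 26 mm thick (its y), 36 mm high (its z); origin at the centre of its underside; it stands on the bench at the start, and a half turn about z leaves it the same
- wood_26b: Plain brown wooden packer, 54 mm long (its x), 26 mm thick (its y), 36 mm high (its z); origin at the centre of its underside; it stands on the bench at the start, and a half turn about z leaves it the same
- wood_39: Plain brown wooden packer, 54 mm long (its x), 39 mm thick (its y), 36 mm high (its z); origin at the centre of its underside; it stands on the bench at the start, and a half turn about z leaves it the same
- wood_52: Plain brown wooden packer, 54 mm long (its x), 52 mm thick (its y), 36 mm high (its z); origin at the centre of its underside; it stands on the bench at the start, and a half turn about z leaves it the same
- tape: bystander: roll of cream tape lying flat, 96 mm across, 19 mm high; origin at the centre of its underside
- spool: bystander: red solder spool, 52 mm across, 25 mm high; origin at the centre of its underside
- brush: bystander: brush lying flat, 170 mm long; origin at the centre of its underside
- jar: bystander: jar with a red lid, 80 mm across, 85 mm high; origin at the centre of its underside
- tub: bystander: white tub, 90 mm across, 100 mm high; origin at the centre of its underside
- adhesive: bystander: white adhesive bottle in a blue foot, 52 mm across, 157 mm high; origin at the centre of its underside
Things that resemble listed ones, but are neither listed nor needed, are in the scene too. Leave any green look-alike of the amber_a alone. What is shaped like the amber_b but turquoise is not meant.

How it is judged (in metres and radians):
On the way, in this order (a step that is already met when the one before it is completed fails the run):
1. every white block stands in the trough across the bed (x of blue_a in the frame of press between -0.012 and 0.012 m and y of blue_a in the frame of press between -0.192 and -0.025 m and height (world z) of blue_a between 0.025 and 0.037 m and angle between each of blue_a, blue_b, amber_a, amber_b's own z axis and vertical below 0.15 rad and angle between the y axis of each of blue_a, blue_b, amber_a, amber_b and the y axis of press, either way round below 0.15 rad and x of blue_b in the frame of press between -0.012 and 0.012 m and y of blue_b in the frame of press between -0.192 and -0.025 m and height (world z) of blue_b between 0.025 and 0.037 m and x of amber_a in the frame of press between -0.012 and 0.012 m and y of amber_a in the frame of press between -0.192 and -0.025 m and height (world z) of amber_a between 0.025 and 0.037 m and x of amber_b in the frame of press between -0.012 and 0.012 m and y of amber_b in the frame of press between -0.192 and -0.025 m and height (world z) of amber_b between 0.025 and 0.037 m), for 0.2 s.
2. the flywheel, coming up to dead centre, presses the pad on the row (contact force between pad and anything else above 8 N and value of joint wheel between -0.9 and -0.1 rad).
At the end, for the whole second after the job is handed in: every white block stands upright in the trough, across the bed (within 12 mm of its middle, 0.15 rad) and at rest; the flywheel is at rest 0.03 to 0.35 rad past dead centre; the pad presses on the row with more than 20 N (all of step 1 and value of joint wheel between 0.03 and 0.35 rad and velocity of joint wheel between -0.05 and 0.05 rad/s and contact force between pad and anything else above 20 N and linear speed of each of blue_a, blue_b, amber_a, amber_b below 0.02 m/s); the robot touches nothing.
It fails at once if a bystander (tape, spool, brush, jar, tub, adhesive) is shifted by more than 40 mm (distance of any of tape, spool, brush, jar, tub, adhesive from where it was at the start of the episode above 0.04 m).
Of blue_a, blue_b, amber_a, amber_b only 2 to 4 are there at a start; the rules pass over those that are not, and their reading is None.
At some moment in a run one of amber_a, amber_b, wood_39, wood_52 may be knocked a few centimetres aside while the robot is not near it.
Once in a run the grip may slacken for a moment while it holds something.
It also fails if it takes over 208 s, if anything falls off the work surface, if the arm or the gripper's body presses on something with over 40 N, if the wrist force passes 120 N, or if a joint passes its speed limit or range.

## Robot

A 6-joint arm with a two-finger parallel gripper is mounted at the origin on the work surface. World frame = base frame: x ahead of the robot, y to its left, z up, the work surface at z = 0. Lengths are in mm, angles in rad, forces in N, time in s.
With the tool pointing down it reaches from about 350 to 875 mm from the base axis. Payload 4.2 kg.
Tool frame: the origin (TCP) lies between the finger pads; the fingertips stand 11 mm ahead of it and the grasp point (between the pads) lies 8 mm behind it; z points along the fingers, y is the direction in which the jaws open and shut (so a half turn about z gives the same grasp; the last joint's range is limited). The gripper opens to 85 mm and grips with 20 to 120 N. Pads are 22 mm wide; open, the fingers measure 114 mm over their backs; the gripper's body (76 mm by 85 mm) begins 54 mm behind the grasp point. The pads swing forward as they close: fully open they stand 13 mm farther back than shut.
Start: joints at [-0.885, 0.385, 0.008, 0, -1.194, -0.259], TCP at [258.737, -568.906, 242.312] pointing down, gripper open.
Joint ranges: [-3.14, 3.14], [-1.21, 2.06], [-1.07, 1.41], [-3.16, 2.05], [-2.99, -0.16], [-3.1, 3.1]. Speed limits (rad/s): [2.79, 2.79, 3.14, 3.14, 3.14, 3.14].

## Interface

Orientations are given as a unit quaternion [x, y, z, w].
In Python, from bench import * gives the robot as it stands.
- The arm moves only by the tool servo_tool, never from a script. Its argument "rows" is a list of rows, each a list of 7 numbers: the opening, from 0 (shut) to 1 (fully open), then the shift along the tool's x, y, z in cm, then the turn, a rotation vector about the tool's x, y, z in degrees. A call has 1 to 12 rows; each row shifts and turns the commanded pose from where the row before left it, along the tool's axes as they then stand; what a row does not reach is not made up. A row lasts 1/10 s, in which the tool goes at most 50 mm and 8.59 degrees, less where a joint would pass 70% of its speed; a pose out of reach is approached as far as the arm can. A call is refused whole if a number of a shift passes 5 or a number of a turn 8.59, either way. A call with a gripper value outside its range is refused whole. The fingers move at their own pace and stop on an object; the grip force is fixed at half the most. Time passes only in rows, so rows that do not move let the fingers close. It gives the time, the measured TCP pose, the force and the opening at its end, in the units of the state.
- read_state(): the state, without advancing time (a new reading comes with each control period).
- get_image(name): name is "scene" or "top" or "wrist"; returns a dict with "image" (480x640x3 uint8, red, green, blue), "mtx" (3x3 intrinsics, pixels), "extrinsics" (4x4, takes a point from camera to world coordinates). Camera axes: x right, y up, looking along -z (the intrinsics and any distortion apply to the point x, -y, -z); pixel columns grow to the right and rows downward; lengths in mm; the calibration is good to about 2 mm. A picture is of the moment at which its call begins. There is no depth.
- job_done(): hands the job in, once; it reports no verdict.
The state is a dict: "clock": time; "joints": joint angles; "joint_vel": joint speeds; "joint_efforts": joint torques, N m; "position": TCP position; "ee_rot": TCP orientation; "contact_force": force on the tool from outside, world axes, zero at the start; "wrist_torque": the same for the moment, N m; "gripper_width": finger opening in mm.
Only numpy, scipy, OpenCV 4.12 (cv2) and the standard library are available. Lean on these libraries where they do the work, as an engineer would, in place of code of your own. Each camera call takes 0.05 s, during which the arm holds its last target. There are 200 camera calls.

## Working session

There is one attempt and no reset: what is moved stays moved. The work goes in short steps, Python scripts to look and compute and a tool call to move; the robot and the scene stay as the last step left them, time stands still between calls to the robot, and variables do not carry over. Pictures are saved under pics/ and viewed, about 12 in all and at most 16, crops included, and the job is handed in when it is done.

Besides the shell and the picture viewer there is one more tool, called after "Call:" as name([rows], argument=value, ...), one row to a line, values as JSON. servo_tool: Moves the arm, as the interface text tells. Its arguments: {"type":"object","properties":{"rows":{"type":"array","items":{"type":"array","items":{"type":"number"}}}},"required":["rows"]}

```bash
ls; mkdir -p pics
cat > h.py <<'E'
from bench import *
import numpy as np, cv2
from scipy.spatial.transform import Rotation as R
def snap(name,fn):
    d=get_image(name); cv2.imwrite('pics/%s.png'%fn,d['image'][:,:,::-1]); np.savez('pics/%s.npz'%fn,m=d['mtx'],e=d['extrinsics']); return d
def load(fn):
    z=np.load('pics/%s.npz'%fn); return z['m'],z['e']
def ray(fn,u,v):
    m,e=load(fn); d=np.array([(u-m[0,2])/m[0,0],-(v-m[1,2])/m[1,1],-1]); return e[:3,3],e[:3,:3]@d
def onz(fn,u,v,z):
    o,d=ray(fn,u,v); return o+d*(z-o[2])/d[2]
def tri(*obs):
    A=np.zeros((3,3));b=np.zeros(3);L=[]
    for o in obs:
        p,d=ray(*o); d=d/np.linalg.norm(d); P=np.eye(3)-np.outer(d,d); A+=P;b+=P@p; L.append((p,d))
    x=np.linalg.solve(A,b); return x,[np.linalg.norm(np.cross(x-p,d)) for p,d in L]
def proj(fn,p):
    m,e=load(fn); c=e[:3,:3].T@(np.asarray(p)-e[:3,3]); return np.array([m[0,2]-m[0,0]*c[0]/c[2], m[1,2]+m[1,1]*c[1]/c[2]])
E
python3 - <<'E'
from h import *
for n in ['scene','top','wrist']:
    d=snap(n,n+'0'); print(n,d['mtx'].round(1).tolist(),d['extrinsics'].round(3).tolist(), [k for k in d])
s=read_state(); print(s)
print(R.from_quat(s['ee_rot']).as_matrix().round(3))
E
```

```text
pics
scene [[482.8, 0.0, 323.5], [0.0, 482.8, 240.2], [0.0, 0.0, 1.0]] [[-0.76, -0.45, 0.47, 1072.535], [0.65, -0.513, 0.561, 670.721], [-0.011, 0.731, 0.682, 916.03], [0.0, 0.0, 0.0, 1.0]] ['image', 'mtx', 'extrinsics']
top [[433.9, 0.0, 316.9], [0.0, 433.9, 237.8], [0.0, 0.0, 1.0]] [[-0.005, 0.998, -0.062, 447.84], [-1.0, -0.005, 0.006, -3.085], [0.006, 0.062, 0.998, 1301.128], [0.0, 0.0, 0.0, 1.0]] ['image', 'mtx', 'extrinsics']
wrist [[381.6, 0.0, 316.1], [0.0, 381.6, 236.7], [0.0, 0.0, 1.0]] [[-0.413, -0.875, -0.251, 194.799], [0.911, -0.397, -0.116, -597.259], [0.001, -0.277, 0.961, 372.645], [0.0, 0.0, 0.0, 1.0]] ['image', 'mtx', 'extrinsics']
{'clock': 0.15, 'joints': array([-8.85391649e-01,  3.85383350e-01,  6.90934875e-03, -3.24384163e-04,
       -1.19400072e+00, -2.58585077e-01]), 'joint_vel': array([ 0.00053764, -0.00236544,  0.00424755,  0.00035847,  0.00074862,
       -0.0001457 ]), 'joint_efforts': array([ 6.86878248e-04, -3.92680514e+01,  1.88582218e+01,  4.18870747e+00,
       -3.43994900e-03, -6.43531223e-06]), 'position': array([ 258.55460325, -568.53818497,  241.4629941 ]), 'ee_rot': array([-2.11735047e-01,  9.77326733e-01,  8.15987507e-04, -2.47272168e-04]), 'contact_force': array([-0.24655004, -0.12235521,  0.54118393]), 'wrist_torque': array([-0.02298197, -0.01425959, -0.01840583]), 'gripper_width': 85.44649558803522}
[[-0.91  -0.414 -0.001]
 [-0.414  0.91   0.001]
 [ 0.     0.002 -1.   ]]
```

View pics/top0.png

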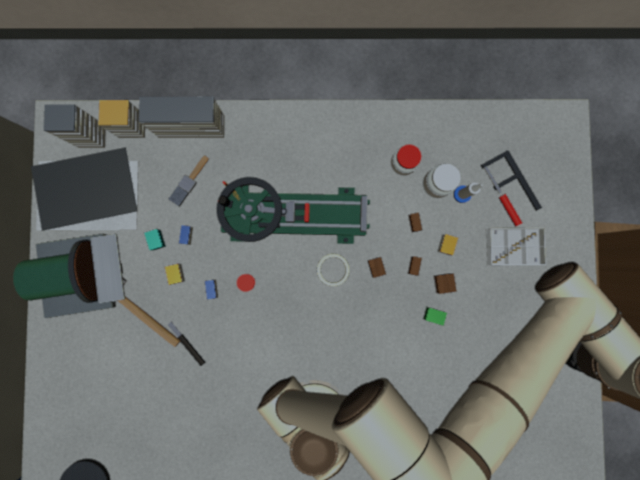

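View pics/scene0.png

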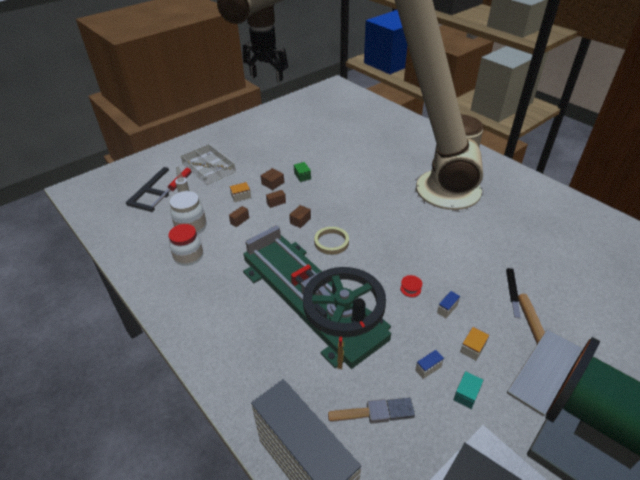

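The top view shows the press with its flywheel at (249,209) and its end plate at (365,214). The blue blocks are at (185,235) and (210,289), and the amber ones at (174,273) and (449,244). The packers are at (415,222), (415,266), (376,267) and (445,283). The four white blocks add up to 130 mm, so one 26 mm packer is needed. I'll enlarge the picture.

Run:
```python
from h import *
a=cv2.imread('pics/top0.png')
def crop(im,x,y,w,h,k): return cv2.resize(im[y:y+h,x:x+w],None,fx=k,fy=k,interpolation=cv2.INTER_CUBIC)
L=crop(a,140,175,240,130,3.33); Rr=crop(a,360,195,240,65,3.33)
b=crop(a,340,205,130,90,4)
cv2.imwrite('pics/c1.png',np.vstack([L]))
cv2.imwrite('pics/c2.png',b)
s=cv2.imread('pics/scene0.png'); cv2.imwrite('pics/c3.png',crop(s,220,210,280,200,2.85))
```

```text
(no output)
```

View pics/c1.png

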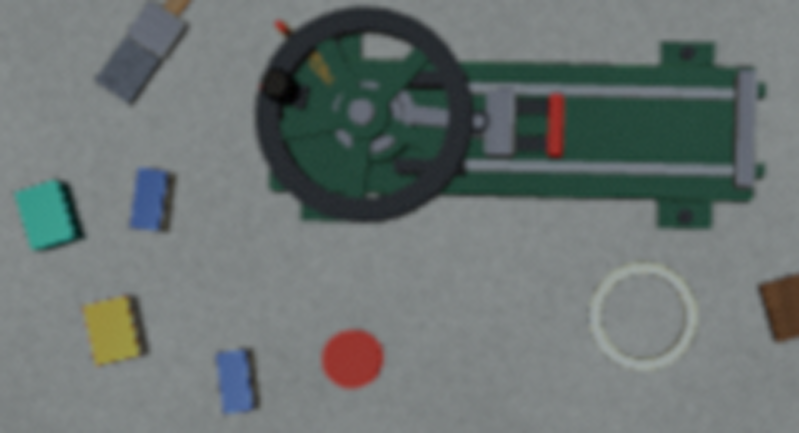

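View pics/c2.png

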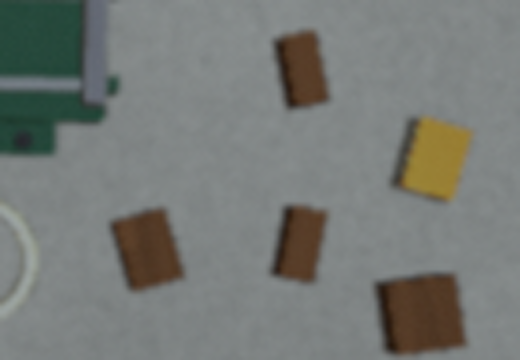

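View pics/c3.png

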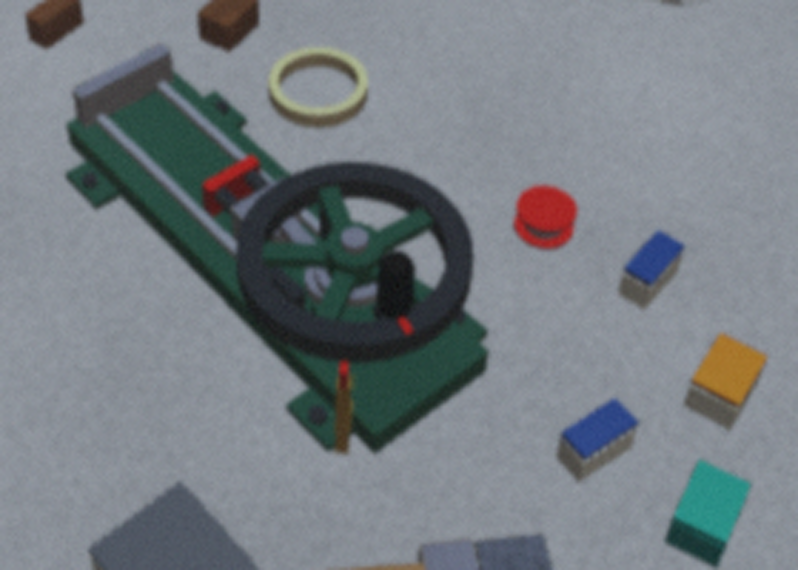

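```bash
cat > seg.py <<'E'
from h import *
def blobs(fn,lo,hi,zt,amin=60,amax=1e9):
    im=cv2.imread('pics/%s.png'%fn); hsv=cv2.cvtColor(im,cv2.COLOR_BGR2HSV)
    m=cv2.inRange(hsv,lo,hi); m=cv2.morphologyEx(m,cv2.MORPH_OPEN,np.ones((3,3)))
    out=[]
    for c in cv2.findContours(m,cv2.RETR_EXTERNAL,cv2.CHAIN_APPROX_NONE)[0]:
        if not amin<cv2.contourArea(c)<amax: continue
        P=np.array([onz(fn,u,v,zt)[:2] for u,v in c[:,0]],np.float32)
        r=cv2.minAreaRect(P); b=cv2.boxPoints(r); e1=b[1]-b[0]; e2=b[2]-b[1]
        l1,l2=np.linalg.norm(e1),np.linalg.norm(e2); L=e1 if l1>l2 else e2
        out.append((c[:,0].mean(0).round(1),np.round(r[0],1),round(max(l1,l2),1),round(min(l1,l2),1),round(float(np.degrees(np.arctan2(L[1],L[0])))%180,1)))
    return out
RNG={'blue':((105,110,50),(125,255,255)),'amber':((14,120,80),(32,255,255)),'brown':((4,90,20),(14,255,120)),'red':((0,170,60),(4,255,255))}
E
python3 - <<'E'
from seg import *
for k,(lo,hi) in RNG.items():
    for fn in ['top0','scene0']:
        for b in blobs(fn,lo,hi,36,40,900): print(k,fn,*b)
C1=lambda u,v:('top0',140+(u+.5)/3.33-.5,175+(v+.5)/3.33-.5)
C3=lambda u,v:('scene0',220+(u+.5)/2.85-.5,210+(v+.5)/2.85-.5)
print('hub',tri(C1(361,111),C3(354,237)))
print('plate topcorner back', tri(C1(739,186),C3(171,53)), tri(C1(739,70),C3(80,101)))
print('grip top',tri(C1(277,83),C3(396,262)))
print('pad top corners',tri(C1(562,95),C3(205,183)),tri(C1(562,156),C3(258,160)))
print('hub z112',onz(*C1(364,114),112))
for p in [(739,70),(741,186)]: print('plate z70',onz(*C1(*p),70))
for p in [(562,95),(562,156)]: print('pad z66',onz(*C1(*p),66))
E
```

```text
blue top0 [210.2 289. ] [379.3 299.4] 46.4 23.1 0.6
blue top0 [184.3 234.2] [538.9 375.6] 48.5 24.0 172.7
blue top0 [460.  195.1] [ 651.5 -432.7] 48.7 34.7 25.1
blue scene0 [429.7 359.8] [538.1 375.5] 51.8 24.9 173.1
blue scene0 [449.3 300. ] [377.7 298.8] 53.4 25.3 6.0
amber top0 [173.1 273.9] [423.7 406.9] 50.0 36.3 13.3
amber top0 [448.4 244.2] [ 505.7 -395.4] 51.6 38.0 162.8
amber top0 [113.2 112.5] [903.3 590.5] 84.6 72.7 89.8
amber scene0 [475.7 339.3] [422.6 406.7] 54.7 38.2 13.5
amber scene0 [239.3 187.7] [ 507.  -399.1] 51.3 39.3 162.1
brown top0 [445. 283.] [ 392.8 -382.6] 53.3 50.2 97.7
brown top0 [376.5 267. ] [ 440.6 -183.8] 49.1 36.6 16.1
brown top0 [414.8 265.5] [ 444.5 -295.3] 49.7 25.7 167.6
brown top0 [ 85.2 270.8] [432.  666.3] 169.0 53.5 8.6
brown top0 [415. 222.] [ 571.5 -298.8] 49.4 26.6 10.2
brown scene0 [239.  215.1] [ 578.6 -292.2] 63.6 43.2 21.4
brown scene0 [300.2 215.1] [ 448.3 -176.6] 67.8 49.1 17.3
brown scene0 [276.1 197.7] [ 452.2 -285.8] 57.6 49.7 65.7
brown scene0 [272.4 177.7] [ 397.3 -372.2] 77.7 58.4 88.8
brown scene0 [157.2 129.9] [ 540.5 -877.2]
[... 2291 characters left out ...]
, [np.float64(0.6369561244365812), np.float64(0.6369561244366174)])
grip top (array([620.27531024, 237.18841671, 165.69929321]), [np.float64(0.170128433754467), np.float64(0.1701284337546729)])
pad top corners (array([623.52579428,  13.2322625 ,  68.39029201]), [np.float64(0.3111885325165089), np.float64(0.3111885325164444)]) (array([570.09187536,  14.88122616,  61.18307795]), [np.float64(2.3441852847629376), np.float64(2.344185284762887)])
hub z112 [602.41393845 176.32257896 112.        ]
plate z70 [ 644.52234332 -139.19231995   70.        ]
plate z70 [ 544.51747696 -139.75276739   70.        ]
pad z66 [624.10690135  13.06294971  66.        ]
pad z66 [571.37633794  13.26834818  66.        ]
```

The two views agree: tops at 36 mm, shaft to end plate 315.7 mm (315 expected), plate width 100 mm. The press is yawed about -1.4°, and the grip bearing puts the wheel at q≈-0.53. I'll write a planning helper, then fly over the press.

```bash
cat >> h.py <<'E'
def plan(*wps, dec=2, op=1, start=None):
    """wps: (x,y,z,angle of tool y in deg, max step mm); prints rows with tool down"""
    s=read_state(); p=np.array(s['position']); r=R.from_quat(s['ee_rot'])
    if start is not None: p=np.array(start[:3],float); r=down(start[3])
    print('from',p.round(1),'yaw',round(yaw(r),1),'t',round(s['clock'],2)); rows=[]
    for x,y,z,a,st in wps:
        t=np.array([x,y,z],float); rt=down(a)
        n=int(max(1,np.ceil(np.linalg.norm(t-p)/st),np.ceil(np.degrees((r.inv()*rt).magnitude())/8.4)))
        for i in range(n):
            sh=r.inv().apply((t-p)/(n-i))/10; tu=(r.inv()*rt).as_rotvec(degrees=True)/(n-i)
            sh=sh.round(dec); tu=tu.round(1); p=p+r.apply(sh*10); r=r*R.from_rotvec(tu,degrees=True)
            rows.append([op]+(sh+0.).tolist()+(tu+0.).tolist())
    print(len(rows)); 
    for k in range(0,len(rows),12): print(str(rows[k:k+12]).replace(' ','').replace('.0,',',').replace('.0]',']'))
def yaw(r): m=r.as_matrix(); return np.degrees(np.arctan2(m[1,1],m[0,1]))%360
def down(a):
    a=np.radians(a); y=np.array([np.cos(a),np.sin(a),0]); z=np.array([0,0,-1.]); return R.from_matrix(np.c_[np.cross(y,z),y,z])
E
python3 - <<'E'
from h import *
plan((560,-60,300,164,48),(620,180,260,164,48))
E
```

```text
from [ 258.6 -568.5  241.5] yaw 114.4 t 0.15
19
[[1,-3.73,2.6,-0.45,0,0,-3.8],[1,-3.89,2.35,-0.45,0,0,-3.8],[1,-4.04,2.09,-0.45,0,0,-3.8],[1,-4.17,1.81,-0.45,0,0,-3.8],[1,-4.28,1.53,-0.44,0,0,-3.8],[1,-4.37,1.25,-0.45,0,0,-3.8],[1,-4.45,0.95,-0.44,0,0,-3.8],[1,-4.5,0.66,-0.45,0,0,-3.8],[1,-4.54,0.36,-0.44,0,0,-3.8],[1,-4.55,0.05,-0.45,0,0,-3.8],[1,-4.54,-0.25,-0.44,0,0,-3.9],[1,-4.51,-0.55,-0.45,0,0,-3.8]]
[[1,-4.47,-0.85,-0.44,0.1,0.1,-3.9],[1,-4.12,0.14,0.66,0,0,0],[1,-4.12,0.14,0.66,0,0,0],[1,-4.12,0.14,0.67,0,0,0],[1,-4.12,0.14,0.66,0,0,0],[1,-4.12,0.13,0.67,0,0,0],[1,-4.13,0.14,0.66,0,0,0]]
```

Call:
servo_tool([
  [1,-3.7,2.6,-0.45,0,0,-3.8],
  [1,-3.9,2.35,-0.45,0,0,-3.8],
  [1,-4.0,2.1,-0.45,0,0,-3.8],
  [1,-4.2,1.8,-0.45,0,0,-3.8],
  [1,-4.3,1.5,-0.45,0,0,-3.8],
  [1,-4.4,1.25,-0.45,0,0,-3.8],
  [1,-4.4,0.95,-0.45,0,0,-3.8],
  [1,-4.5,0.65,-0.45,0,0,-3.8],
  [1,-4.5,0.35,-0.45,0,0,-3.8],
  [1,-4.5,0.05,-0.45,0,0,-3.8],
  [1,-4.5,-0.25,-0.45,0,0,-3.9],
  [1,-4.5,-0.55,-0.45,0,0,-3.8],
])

```text
clock: 1.35
position: [536.7, -99.3, 296.4]
ee_rot: [-0.576, 0.818, 0.0, -0.0]
contact_force: [0.9, -0.4, 0.1]
gripper_width: 85.2
```

Call:
servo_tool([
  [1,-4.5,-0.85,-0.45,0,0,-3.8],
  [1,0,0,0,0,0,0],
  [1,0,0,0,0,0,0],
])

```text
clock: 1.65
position: [559.6, -60.7, 300.1]
ee_rot: [-0.602, 0.798, 0.0, -0.001]
contact_force: [0.5, 0.2, 0.3]
gripper_width: 85.3
```

Run:
```python
from h import *
s=read_state(); print(s['clock'],s['position'],s['joints'].round(2),yaw(R.from_quat(s['ee_rot'])))
snap('wrist','w1')
plan((620,180,260,164,48))
```

```text
1.65 [559.61026178 -60.67992508 300.12271878] [ 0.18  0.24 -0.05 -0.   -1.28 -0.46] 164.04545453879743
from [559.1 -61.6 300.2] yaw 164.0 t 1.7
6
[[1,-4.15,0.14,0.67,0,0,0],[1,-4.15,0.14,0.67,0,0,0],[1,-4.15,0.13,0.67,0,0,0],[1,-4.15,0.14,0.67,0,0,0],[1,-4.15,0.13,0.67,0,0,0],[1,-4.15,0.14,0.66,0.1,0,0]]
```

View pics/w1.png

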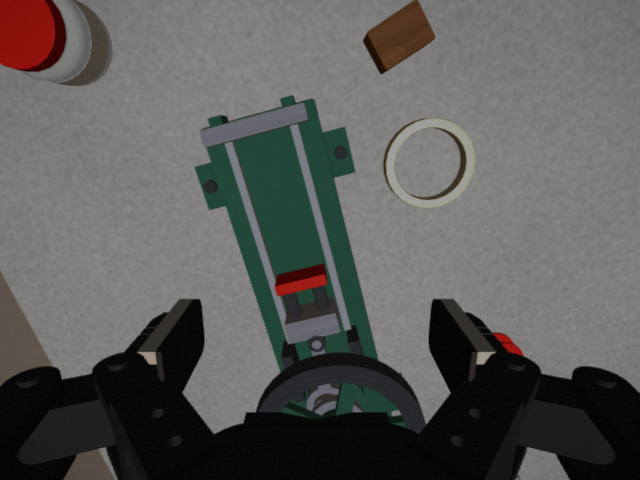

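The wrist view shows the end plate's inner top edge from about (204,146) to (308,118). The rails run from (231,143) and (294,127) down to (268,268) and (330,268). The handle itself is hidden behind the gripper.

Run:
```python
from h import *
for u,v in [(204,146),(308,118)]: print('plate70',onz('w1',u,v,70))
for u,v in [(236,155),(269,270),(296,140),(327,260)]: print('rail38',onz('w1',u,v,38))
for u,v in [(277,280),(326,267)]: print('pad66',onz('w1',u,v,66))
im=cv2.imread('pics/w1.png'); 
cv2.imwrite('pics/w1c.png',cv2.resize(im[90:300,180:380],None,fx=3.8,fy=2.8,interpolation=cv2.INTER_CUBIC))
```

```text
plate70 [ 644.17991133 -140.05471078   70.        ]
plate70 [ 545.03650767 -137.30318039   70.        ]
rail38 [ 625.4069089  -123.92641333   38.        ]
rail38 [631.57251783   3.30740458  38.        ]
rail38 [ 562.87348622 -121.29535636   38.        ]
rail38 [567.1135616    9.68263977  38.        ]
pad66 [620.56468631   6.7190378   66.        ]
pad66 [568.229326    6.9083054  66.       ]
```

Call:
servo_tool([
  [1,-4.15,0.15,0.7,0,0,0],
  [1,-4.15,0.15,0.7,0,0,0],
  [1,-4.15,0.15,0.6,0,0,0],
  [1,-4.15,0.1,0.7,0,0,0],
  [1,-4.15,0.15,0.6,0,0,0],
  [1,-4.15,0.15,0.7,0,0,0],
  [1,0,0,0,0,0,0],
  [1,0,0,0,0,0,0],
])

```text
clock: 2.5
position: [619.9, 179.2, 260.1]
ee_rot: [-0.601, 0.799, 0.0, -0.001]
contact_force: [-0.2, -0.1, -0.7]
gripper_width: 85.2
```

Run:
```python
from h import *
snap('wrist','w2'); print(read_state()['position'])
print(proj('w2',(620.3,237.2,166)),proj('w2',(602.5,176.4,112)))
```

```text
[620.00603736 178.5053256  260.74156064]
[339.86880967 325.62928992] [337.24364052 213.74596377]
```

View pics/w2.png

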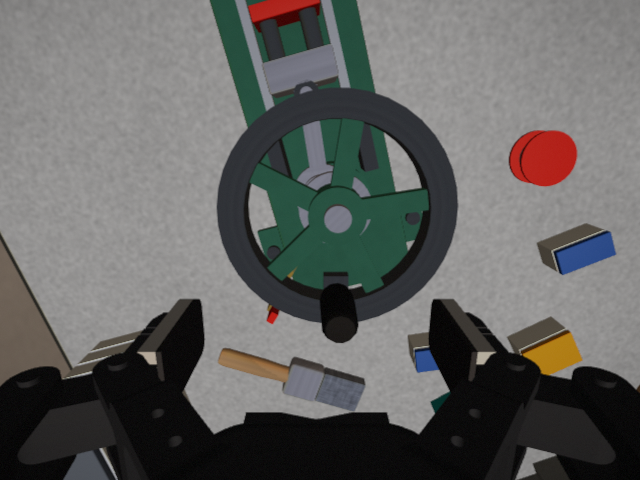

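The handle's top is at (340,328), 2 px from where I predicted. I'll move over it, go down, and cage it loosely.

Run:
```python
from h import *
print(onz('w2',340,328,166))
plan((620.3,238,225,164,40),(620.3,238,137,164,45))
```

```text
[620.67174722 238.90689771 166.        ]
from [620.  178.5 260.7] yaw 163.9 t 2.55
4
[[1,-2.86,0.81,1.79,0,0,-0.1],[1,-2.87,0.81,1.78,0,0,0],[1,0,0,4.4,0,0,0],[1,0,-0.01,4.4,0,0,0]]
```

Call:
servo_tool([
  [1,-2.85,0.8,1.8,0,0,0],
  [1,-2.85,0.8,1.8,0,0,0],
  [1,0,0,3,0,0,0],
  [1,0,0,3,0,0,0],
  [1,0,0,2.8,0,0,0],
  [0.42,0,0,0,0,0,0],
  [0.42,0,0,0,0,0,0],
  [0.42,0,0,0,0,0,0],
  [0.42,0,0,0,0,0,0],
  [0.42,0,0,0,0,0,0],
])

```text
clock: 3.55
position: [621.2, 239.3, 138.4]
ee_rot: [-0.601, 0.799, -0.0, 0.001]
contact_force: [1.1, -0.2, 0.9]
gripper_width: 36.0
```

Call:
servo_tool([
  [0.42,0,0,0,0,0,0],
  [0.42,0.01,0.3,0,0,0,-2.6],
  [0.42,0.02,0.45,0,0,0,-4],
  [0.42,0.02,0.45,0,0,0,-4],
])

```text
clock: 3.95
position: [610.3, 241.6, 137.2]
ee_rot: [-0.674, 0.739, -0.001, 0.002]
contact_force: [5.7, -1.2, -3.3]
gripper_width: 36.0
```

Call:
servo_tool([
  [0.42,0.06,0.9,0,0,0,-8],
  [0.42,0.06,0.9,0,0,0,-8],
  [0.42,0.06,0.9,0,0,0,-8],
  [0.42,0.06,0.9,0,0,0,-8],
  [0.42,0.06,0.9,0,0,0,-8],
  [0.42,0.06,0.9,0,0,0,-8],
  [0.42,0.06,0.9,0,0,0,-8],
  [0.42,0.06,0.9,0,0,0,-8],
  [0.42,0.06,0.9,0,0,0,-8],
  [0.42,0.06,0.9,0,0,0,-8],
  [0.42,0.06,0.9,0,0,0,-8],
  [0.42,0.06,0.9,0,0,0,-8],
])

```text
clock: 5.15
position: [538.5, 178.4, 137.2]
ee_rot: [1.0, 0.008, 0.002, -0.002]
contact_force: [0.9, 5.7, -1.4]
gripper_width: 36.0
```

Run:
```python
from h import *
s=read_state(); print(s['position'],s['contact_force'],yaw(R.from_quat(s['ee_rot'])))
p=s['position'][:2]-np.array([602.5,176.4]); print(np.hypot(*p),np.degrees(np.arctan2(p[1],p[0]))%360)
```

```text
[538.49825554 178.41336814 137.24307826] [ 0.85234466  5.72655479 -1.37902733] 270.93289433017355
64.0334049201311 178.1981824476639
```

Call:
servo_tool([
  [0.42,0.06,0.9,0,0,0,-8],
  [0.42,0.06,0.9,0,0,0,-8],
  [0.42,0.06,0.9,0,0,0,-8],
  [0.42,0.06,0.9,0,0,0,-8],
  [0.42,0.02,0.5,0,0,0,-4],
  [0.42,0,0.2,0,0,0,0],
  [0.42,0,0,0,0,0,0],
])

```text
clock: 5.85
position: [551.9, 137.0, 137.2]
ee_rot: [0.95, 0.313, 0.0, -0.0]
contact_force: [-2.0, 2.2, 2.0]
gripper_width: 35.9
```

Call:
servo_tool([
  [0.42,0,-0.4,0,0,0,0],
  [1,0,0,0,0,0,0],
  [1,0,0,0,0,0,0],
  [1,0,0,0,0,0,0],
  [1,0,0,0,0,0,0],
  [1,0,0,0,0,0,0],
  [1,0,0,-3,0,0,0],
  [1,0,0,-3,0,0,0],
  [1,0,0,-3,0,0,0],
  [1,0,0,-3,0,0,0],
])

```text
clock: 6.85
position: [549.4, 139.7, 258.1]
ee_rot: [0.95, 0.314, -0.0, 0.0]
contact_force: [0.2, -0.2, 0.3]
gripper_width: 85.2
```

Run:
```python
from h import *
snap('top','top1'); s=read_state(); print(s['joints'])
plan((470,215,250,265,45),(385,290,190,183,45))
```

```text
[ 0.53479377  0.27043811 -0.1048618   0.00318473 -1.18496103  1.67384645]
from [552.1 140.3 264.1] yaw 306.6 t 6.9
15
[[1,-0.43,-2.18,0.27,0,-0.1,8.3],[1,-0.74,-2.09,0.27,0,-0.1,8.3],[1,-1.03,-1.97,0.27,0,-0.1,8.3],[1,-1.31,-1.79,0.28,0,-0.2,8.4],[1,-1.56,-1.59,0.28,0,-0.1,8.3],[1,-0.91,-0.67,0.6,0,0,8.2],[1,-1,-0.54,0.6,0,0,8.2],[1,-1.07,-0.39,0.6,0,0,8.2],[1,-1.11,-0.23,0.6,0,0,8.2],[1,-1.13,-0.07,0.6,0,0,8.2],[1,-1.13,0.09,0.6,0,0,8.2],[1,-1.1,0.25,0.6,0,0,8.2]]
[[1,-1.06,0.41,0.6,0,0,8.2],[1,-0.99,0.55,0.6,0,0,8.2],[1,-0.9,0.68,0.59,0,0,8.2]]
```

Call:
servo_tool([
  [1,-0.4,-2.2,0.3,0,0,8.3],
  [1,-0.7,-2.1,0.3,0,0,8.3],
  [1,-1,-2,0.3,0,0,8.3],
  [1,-1.3,-1.8,0.3,0,0,8.3],
  [1,-1.6,-1.6,0.3,0,0,8.3],
  [1,-0.9,-0.7,0.6,0,0,8.2],
  [1,-1,-0.5,0.6,0,0,8.2],
  [1,-1.1,-0.4,0.6,0,0,8.2],
  [1,-1.1,-0.2,0.6,0,0,8.2],
  [1,-1.1,-0.1,0.6,0,0,8.2],
  [1,-1.1,0.1,0.6,0,0,8.2],
  [1,-1.1,0.3,0.6,0,0,8.2],
])

```text
clock: 8.1
position: [407.6, 267.7, 199.5]
ee_rot: [0.854, -0.52, 0.0, -0.0]
contact_force: [-0.2, 0.6, -0.7]
gripper_width: 85.8
```

Call:
servo_tool([
  [1,-1.1,0.4,0.6,0,0,8.2],
  [1,-1,0.6,0.6,0,0,8.2],
  [1,-0.9,0.7,0.6,0,0,8.2],
  [1,0,0,0,0,0,0],
  [1,0,0,0,0,0,0],
])

```text
clock: 8.6
position: [381.8, 290.2, 181.9]
ee_rot: [0.727, -0.687, 0.0, -0.0]
contact_force: [0.0, -0.2, 0.6]
gripper_width: 85.5
```

```bash
cat > look.py <<'E'
import sys
from seg import *
fn,col=sys.argv[1:3]
snap('wrist',fn); s=read_state(); p=s['position']; print(round(s['clock'],2),p.round(1),round(yaw(R.from_quat(s['ee_rot'])),1))
lo,hi=RNG[col]
for b in blobs(fn,lo,hi,36,300): print(*b)
E
python3 look.py w3 blue
python3 - <<'E'
from seg import *
b=[x for x in blobs('w3',*RNG['blue'],36,300)]
print('top1:')
for c in ['amber','brown','red']:
    for x in blobs('top1',*RNG[c],36,40,400): print(c,*x)
E
```

```text
8.65 [382.  290.2 182.1] 183.2
[115.2 316.3] [537.3 376.9] 53.4 25.7 173.1
[320.2 236.4] [378.4 299.9] 53.1 25.5 7.8
top1:
amber [448.4 244.2] [ 505.7 -395.4] 51.6 38.0 162.8
brown [444.9 283. ] [ 392.8 -382.5] 53.4 50.2 97.8
brown [376.5 267. ] [ 440.5 -183.9] 49.4 36.6 16.1
brown [414.7 265.5] [ 444.3 -294.9] 49.3 25.1 167.6
brown [415. 222.] [ 571.5 -298.8] 49.4 26.6 10.2
red [245.6 282.3] [397.5 196.8] 43.5 37.5 89.7
red [510.2 210. ] [ 606.  -579.8] 91.9 19.2 28.5
red [408.5 156.1] [ 767.8 -283.3] 66.2 62.3 179.0
```

View pics/w3.png

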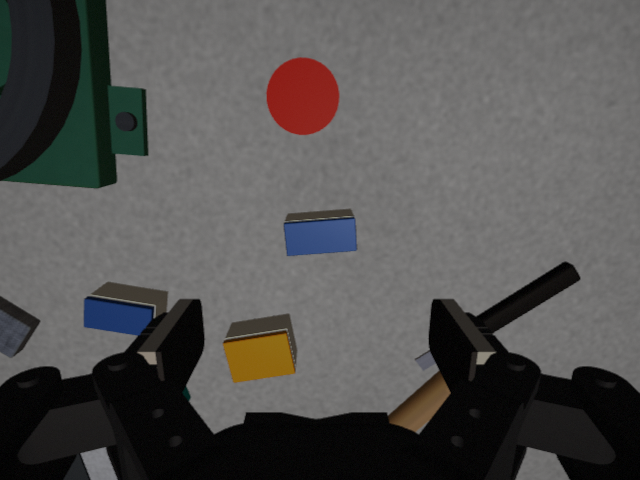

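Blue block 2 shows at (320,236). Its centre is (378.4,299.9), yaw 7.8°, and its size measures 53x25.5, which is right. Now I'll grasp it.

Run:
```python
from h import *
plan((378.4,299.9,100,187.8,45),(378.4,299.9,20,187.8,30))
plan((378.4,299.9,130,187.8,45),(560,60,150,178.5,45),start=(378.4,299.9,20,187.8))
```

```text
from [382.  290.2 182.1] yaw 183.2 t 8.65
5
[[1,-0.49,0.15,4.1,0,0,-2.3],[1,-0.5,0.14,4.11,0,0,-2.3],[1,0,0,2.67,0,0,0],[1,0,0,2.66,0,0,0],[1,0,0,2.67,0,0,0]]
from [378.4 299.9  20. ] yaw 187.8 t 8.65
10
[[1,0,0,-3.67,0,0,0],[1,0,0,-3.66,0,0,0],[1,0,0,-3.67,0,0,0],[1,3.75,-2.11,-0.29,0,0,1.3],[1,3.7,-2.19,-0.28,0,0,1.3],[1,3.65,-2.27,-0.29,0,0,1.3],[1,3.59,-2.35,-0.28,0,0,1.4],[1,3.54,-2.44,-0.29,0,0,1.3],[1,3.48,-2.52,-0.28,0,0,1.4],[1,3.42,-2.61,-0.29,0,0,1.3]]
```

Call:
servo_tool([
  [1,-0.5,0.15,4.1,0,0,-2.3],
  [1,-0.5,0.15,4.1,0,0,-2.3],
  [1,0,0,2.7,0,0,0],
  [1,0,0,2.7,0,0,0],
  [1,0,0,2.6,0,0,0],
  [1,0,0,0,0,0,0],
  [0,0,0,0,0,0,0],
  [0,0,0,0,0,0,0],
  [0,0,0,0,0,0,0],
  [0,0,0,0,0,0,0],
  [0,0,0,0,0,0,0],
])

```text
clock: 9.75
position: [378.9, 301.2, 21.7]
ee_rot: [0.753, -0.658, -0.0, -0.002]
contact_force: [-0.4, -0.9, 7.3]
gripper_width: 52.6
```

Run:
```python
from h import *
s=read_state();print(s['contact_force'],s['gripper_width'])
plan((378.4,299.9,150,187.8,45),(480,-30,150,178.5,45),(595,-121.8,110,178.5,45),op=0)
```

```text
[-0.40089148 -0.87182389  7.29216909] 52.57907246918078
from [378.9 301.2  21.7] yaw 187.7 t 9.75
15
[[0,0.03,0.01,-4.28,-0.1,0.1,0],[0,0.04,0.02,-4.28,0,0,0],[0,0.03,0.01,-4.27,-0.1,0.1,-0.1],[0,4.26,-0.7,0,0,0,1.2],[0,4.24,-0.79,0,0,0,1.2],[0,4.23,-0.88,0,0,0,1.2],[0,4.21,-0.96,0,0,0,1.1],[0,4.18,-1.04,0,0,0,1.2],[0,4.16,-1.13,0,0,0,1.1],[0,4.14,-1.21,0.01,0,0,1.2],[0,4.12,-1.3,0,0,0,1.1],[0,2.22,-2.93,1,0,0,0]]
[[0,2.22,-2.94,1,0,0,0],[0,2.22,-2.93,1,0,0,0],[0,2.21,-2.94,1,0,0,0]]
```

Call:
servo_tool([
  [0,0,0,-3,0,0,0],
  [0,0,0,-5,0,0,0],
  [0,0,0,-4.8,0,0,0],
  [0,4.3,-0.7,0,0,0,1.2],
  [0,4.2,-0.8,0,0,0,1.2],
  [0,4.2,-0.9,0,0,0,1.2],
  [0,4.2,-1,0,0,0,1.1],
  [0,4.2,-1,0,0,0,1.2],
  [0,4.2,-1.1,0,0,0,1.1],
  [0,4.1,-1.2,0,0,0,1.2],
  [0,4.1,-1.3,0,0,0,1.1],
])

```text
clock: 10.85
position: [478.6, -31.5, 148.5]
ee_rot: [-0.697, 0.717, -0.0, 0.001]
contact_force: [0.8, 1.5, 0.3]
gripper_width: 53.0
```

Call:
servo_tool([
  [0,2.2,-2.9,1,0,0,0],
  [0,2.2,-2.9,1,0,0,0],
  [0,2.2,-2.9,1,0,0,0],
  [0,2.2,-2.9,1,0,0,0],
  [0,0,0,0,0,0,0],
  [0,0,0,0,0,0,0],
])

```text
clock: 11.45
position: [591.5, -121.6, 107.2]
ee_rot: [-0.696, 0.718, 0.001, -0.0]
contact_force: [-0.4, 0.9, -0.6]
gripper_width: 53.2
```

```bash
python3 look.py w4 blue
python3 - <<'E'
from h import *
from seg import *
print(*blobs('w4',*RNG['blue'],126,300),sep='\n')
print(read_state()['gripper_width'])
plan((595,-121.8,54,178.5,30),op=0)
E
```

```text
11.5 [ 591.2 -121.   107.8] 178.3
[316.2 333. ] [593.1 -72.2] 92.2 44.2 178.2
(array([316.2, 333. ]), array([ 591.5, -125.1]), np.float32(51.2), np.float32(24.6), 178.2)
53.11278586924424
from [ 591.2 -121.   107.8] yaw 178.3 t 11.5
2
[[0,0.03,-0.19,2.69,0,0,-0.1],[0,0.04,-0.19,2.69,0,0,-0.1]]
```

View pics/w4.png

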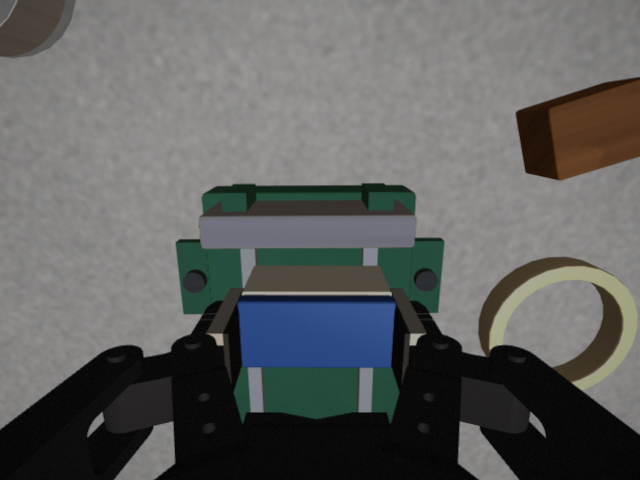

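The blue block is held with its top at (316,333). The end plate's inner edge is at row 247 (columns 200–414) and the rails' inner edges are at columns 255 and 363.

Run:
```python
from seg import *
for u,v in [(200,247),(414,247)]: print('plate70',onz('w4',u,v,70))
for u,v in [(255,256),(363,256)]: print('rail38',onz('w4',u,v,38))
print(*blobs('w4',*RNG['blue'],122.5,300))
plan((595,-119,52,178.5,30),op=0)
```

```text
plate70 [ 644.75874231 -139.57358587   70.        ]
plate70 [ 545.71052727 -136.48351397   70.        ]
rail38 [ 625.35003507 -123.57971301   38.        ]
rail38 [ 565.45989135 -121.70951247   38.        ]
(array([316.2, 333. ]), array([ 591.6, -123.1]), np.float32(52.8), np.float32(25.3), 178.2)
from [ 591.2 -121.   107.8] yaw 178.3 t 11.5
2
[[0,-0.11,-0.19,2.79,0,0,-0.1],[0,-0.1,-0.19,2.79,0,0,-0.1]]
```

Call:
servo_tool([
  [0,-0.1,-0.2,2,0,0,-0.1],
  [0,-0.1,-0.2,2,0,0,-0.1],
  [0,0,0,1,0,0,0],
  [0,0,0,0.5,0,0,0],
  [0,0,0,0,0,0,0],
  [0,0,0,0,0,0,0],
])

```text
clock: 12.1
position: [596.5, -119.0, 53.8]
ee_rot: [-0.698, 0.716, -0.001, 0.001]
contact_force: [0.2, 0.6, -0.6]
gripper_width: 53.0
```

Run:
```python
from h import *
s=read_state(); print(s['position'],s['contact_force'],s['gripper_width'])
plan((595,-119.,180,178.5,45),(485,0,200,178.5,45),(485,230,200,173,45),(534,366,180,173,45),start=(595,-119,52.5,178.5))
```

```text
[ 596.45051561 -119.02622241   53.80936369] [ 0.22946671  0.59788462 -0.57840587] 53.023932584337764
from [ 595.  -119.    52.5] yaw 178.5 t 12.1
17
[[1,0,0,-4.25,0,0,0],[1,0,0,-4.25,0,0,0],[1,0,0,-4.25,0,0,0],[1,-2.9,2.83,-0.5,0,0,0],[1,-2.9,2.83,-0.5,0,0,0],[1,-2.9,2.82,-0.5,0,0,0],[1,-2.91,2.83,-0.5,0,0,0],[1,-3.83,0.1,0,0,0,0.9],[1,-3.83,0.16,0,0,0,0.9],[1,-3.83,0.22,0,0,0,0.9],[1,-3.82,0.28,0,0,0,0.9],[1,-3.82,0.34,0,0,0,0.9]]
[[1,-3.81,0.4,0,0,0,1],[1,-3.52,-0.8,0.5,0,0,0],[1,-3.53,-0.8,0.5,0,0,0],[1,-3.52,-0.8,0.5,0,0,0],[1,-3.53,-0.8,0.5,0,0,0]]
```

Call:
servo_tool([
  [0,0,0.1,0.15,0,0,0],
  [0,0,0,0,0,0,0],
  [1,0,0,0,0,0,0],
  [1,0,0,0,0,0,0],
  [1,0,0,0,0,0,0],
  [1,0,0,-3.5,0,0,0],
  [1,0,0,-4.6,0,0,0],
  [1,0,0,-4.6,0,0,0],
  [1,-2.9,2.8,-0.5,0,0,0],
  [1,-2.9,2.8,-0.5,0,0,0],
  [1,-2.9,2.8,-0.5,0,0,0],
  [1,-2.9,2.8,-0.5,0,0,0],
])

```text
clock: 13.3
position: [484.8, 0.4, 198.7]
ee_rot: [-0.698, 0.716, -0.0, 0.0]
contact_force: [-1.1, 0.6, 1.4]
gripper_width: 85.1
```

Call:
servo_tool([
  [1,-3.8,0.1,0,0,0,0.9],
  [1,-3.8,0.2,0,0,0,0.9],
  [1,-3.8,0.2,0,0,0,0.9],
  [1,-3.8,0.3,0,0,0,0.9],
  [1,-3.8,0.3,0,0,0,0.9],
  [1,-3.8,0.4,0,0,0,1],
  [1,-3.5,-0.8,0.5,0,0,0],
  [1,-3.5,-0.8,0.5,0,0,0],
  [1,-3.5,-0.8,0.5,0,0,0],
  [1,-3.5,-0.8,0.5,0,0,0],
  [1,0,0,0,0,0,0],
  [1,0,0,0,0,0,0],
])

```text
clock: 14.5
position: [534.1, 363.5, 177.4]
ee_rot: [-0.663, 0.748, -0.0, -0.001]
contact_force: [-0.3, -0.2, -0.5]
gripper_width: 85.3
```

```bash
python3 look.py w5 blue
python3 - <<'E'
from seg import *
snap('top','top2')
print(*blobs('top2',*RNG['blue'],66,40),sep='\n')
print(*blobs('w5',*RNG['amber'],36,300),sep='\n')
E
```

```text
14.55 [534.1 362.9 178. ] 173.1
[312.8 243.1] [538.  376.7] 52.9 25.0 173.0
(array([184.3, 234.2]), array([536.7, 366.7]), np.float32(47.3), np.float32(23.4), 172.7)
(array([354.9, 213.3]), array([ 593.8, -118.8]), np.float32(49.1), np.float32(25.8), 179.4)
(array([460. , 195.1]), array([ 646.7, -422.5]), np.float32(47.5), np.float32(33.8), 25.1)
(array([602.2, 337.3]), array([316.1, 484.5]), np.float32(91.7), np.float32(16.5), 49.7)
(array([467.9, 263.9]), array([423.8, 407.9]), np.float32(53.8), np.float32(38.8), 13.2)
(array([ 55.1, 218.3]), array([722.9, 335.1]), np.float32(72.7), np.float32(8.1), 145.2)
```

Run:
```python
from h import *
plan((538,376.7,110,173,45),(538,376.7,20.5,173,30))
plan((538,376.7,160,173,47),(475,230,170,173,47),(480,0,160,178.4,47),(595.5,-92.7,110,178.4,47),start=(538,376.7,20.5,173),op=0)
```

```text
from [534.1 362.6 178.4] yaw 173.0 t 14.6
5
[[1,-0.73,-0.11,3.42,0,0,0],[1,-0.72,-0.1,3.42,0,0,0],[1,0,0,2.98,0,0,0],[1,0,0,2.98,0,0,0],[1,-0.01,-0.01,2.99,0,0,0]]
from [538.  376.7  20.5] yaw 173.0 t 14.6
16
[[0,0,0,-4.65,0,0,0],[0,0,0,-4.65,0,0,0],[0,0,0,-4.65,0,0,0],[0,3.83,1.12,-0.25,0,0,0],[0,3.83,1.12,-0.25,0,0,0],[0,3.83,1.11,-0.25,0,0,0],[0,3.84,1.12,-0.25,0,0,0],[0,4.55,-0.66,0.2,0,0,-1.1],[0,4.57,-0.57,0.2,0,0,-1.1],[0,4.57,-0.49,0.2,0,0,-1.1],[0,4.59,-0.4,0.2,0,0,-1],[0,4.59,-0.31,0.2,0,0,-1.1]]
[[0,2.24,-2.95,1.25,0,0,0],[0,2.23,-2.95,1.25,0,0,0],[0,2.24,-2.95,1.25,0,0,0],[0,2.23,-2.96,1.25,0,0,0]]
```

Call:
servo_tool([
  [1,-0.7,-0.1,3.4,0,0,0],
  [1,-0.7,-0.1,3.4,0,0,0],
  [1,0,0,3,0,0,0],
  [1,0,0,3,0,0,0],
  [1,0,0,3,0,0,0],
  [1,0,0,0,0,0,0],
  [0,0,0,0,0,0,0],
  [0,0,0,0,0,0,0],
  [0,0,0,0,0,0,0],
  [0,0,0,0,0,0,0],
  [0,0,0,0,0,0,0],
])

```text
clock: 15.7
position: [539.4, 378.1, 23.3]
ee_rot: [-0.663, 0.748, -0.0, 0.002]
contact_force: [-0.3, 0.1, 6.3]
gripper_width: 53.0
```

Call:
servo_tool([
  [0,0,0,-4,0,0,0],
  [0,0,0,-5,0,0,0],
  [0,0,0,-5,0,0,0],
  [0,3.8,1.1,-0.3,0,0,0],
  [0,3.8,1.1,-0.3,0,0,0],
  [0,3.8,1.1,-0.2,0,0,0],
  [0,3.8,1.1,-0.2,0,0,0],
  [0,4.6,-0.7,0.2,0,0,-1.1],
  [0,4.6,-0.6,0.2,0,0,-1.1],
  [0,4.6,-0.5,0.2,0,0,-1.1],
  [0,4.6,-0.4,0.2,0,0,-1],
  [0,4.6,-0.3,0.2,0,0,-1.1],
])

```text
clock: 16.9
position: [481.5, -1.7, 161.1]
ee_rot: [-0.698, 0.716, -0.0, 0.001]
contact_force: [1.2, -0.7, -1.3]
gripper_width: 53.0
```

Call:
servo_tool([
  [0,2.2,-2.9,1.2,0,0,0],
  [0,2.2,-2.9,1.2,0,0,0],
  [0,2.2,-3,1.2,0,0,0],
  [0,2.2,-3,1.2,0,0,0],
  [0,0,0,0,0,0,0],
  [0,0,0,0,0,0,0],
])

```text
clock: 17.5
position: [597.0, -91.7, 111.8]
ee_rot: [-0.697, 0.717, 0.001, -0.0]
contact_force: [-0.4, 0.4, -0.2]
gripper_width: 53.1
```

Run:
```python
from seg import *
snap('wrist','w6'); s=read_state(); z=s['position'][2]; print(s['position'],s['gripper_width'])
print(*blobs('w6',*RNG['blue'],z+15,300),sep='\n'); print(*blobs('w6',*RNG['blue'],66,300),sep='\n')
plan((596.2,-92.7,52,178.4,30),op=0)
```

```text
[596.80498644 -91.14946634 112.39750575] 52.44250662329067
(array([316. , 331.8]), array([597.1, -94. ]), np.float32(51.9), np.float32(24.8), 178.3)
(array([318.9, 216.8]), array([ 595.1, -134.4]), np.float32(34.7), np.float32(16.6), 178.3)
(array([316. , 331.8]), array([598.1, -58.2]), np.float32(79.4), np.float32(38.0), 178.3)
(array([318.9, 216.8]), array([ 595., -120.]), np.float32(53.2), np.float32(25.4), 178.3)
from [596.8 -91.1 112.4] yaw 178.4 t 17.55
3
[[0,0.05,0.02,2.01,0,0,0],[0,0.05,0.02,2.01,0,0,0],[0,0.06,0.01,2.02,0,0,0]]
```

View pics/w6.png

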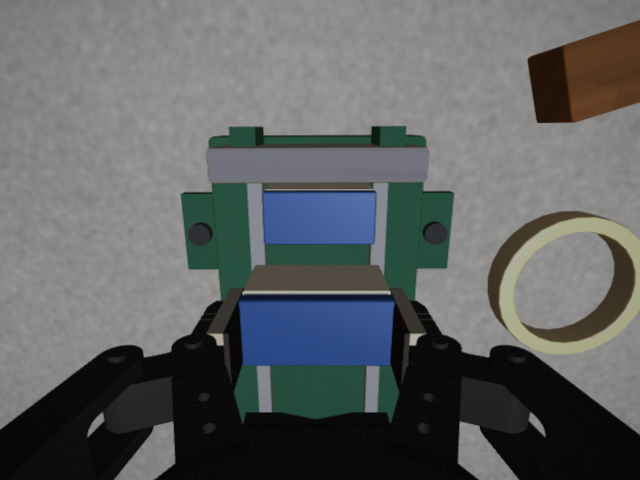

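Block 1 stands properly between the rails, with its top at (319,217). The held one is at (316,332). Lower it.

Call:
servo_tool([
  [0,-0.1,0.1,2.5,0,0,0],
  [0,0,0,2,0,0,0],
  [0,0,0,1,0,0,0],
  [0,0,0,0.3,0,0,0],
  [0,0,0,0,0,0,0],
  [0,0,0,0,0,0,0],
])

```text
clock: 18.15
position: [597.1, -89.9, 55.6]
ee_rot: [-0.698, 0.716, -0.001, 0.001]
contact_force: [0.6, 0.4, -1.0]
gripper_width: 52.6
```

Run:
```python
from h import *
s=read_state(); print(s['position'],s['contact_force'],s['gripper_width'])
plan((596,-90,170,178.4,46),(465,10,190,178.4,46),(430,230,190,193,46),(422,393,180,193.2,46),start=(596,-90,54,178.5))
```

```text
[597.14997998 -89.87011931  55.59021614] [ 0.56597441  0.35597718 -1.01832467] 52.587299011039015
from [596. -90.  54.] yaw 178.5 t 18.15
16
[[1,0,0,-3.87,0,0,0],[1,0,0,-3.86,0,0,0],[1,0,0,-3.87,0,0,0.1],[1,-2.41,3.34,-0.5,0,0,0],[1,-2.41,3.34,-0.5,0,0,0],[1,-2.41,3.35,-0.5,0,0,0],[1,-2.4,3.34,-0.5,0,0,0],[1,-4.38,0.82,0,0,0,-2.9],[1,-4.41,0.6,0,0,0,-2.9],[1,-4.44,0.38,0,0,0,-2.9],[1,-4.45,0.15,0,0,0,-2.9],[1,-4.46,-0.07,0,0,0,-3]]
[[1,-4.02,-0.72,0.25,0,0,0],[1,-4.01,-0.72,0.25,0,0,-0.1],[1,-4.02,-0.73,0.25,0,0,0],[1,-4.01,-0.73,0.25,0,0,-0.1]]
```

Call:
servo_tool([
  [0,0,0.1,0.2,0,0,0],
  [0,0,0,0,0,0,0],
  [1,0,0,0,0,0,0],
  [1,0,0,0,0,0,0],
  [1,0,0,0,0,0,0],
  [1,0,0,-3,0,0,0],
  [1,0,0,-4.3,0,0,0],
  [1,0,0,-4.3,0,0,0],
  [1,-2.4,3.3,-0.5,0,0,0],
  [1,-2.4,3.3,-0.5,0,0,0],
  [1,-2.4,3.3,-0.5,0,0,0],
  [1,-2.4,3.3,-0.5,0,0,0],
])

```text
clock: 19.35
position: [464.6, 9.9, 188.4]
ee_rot: [-0.697, 0.717, 0.0, -0.0]
contact_force: [-0.2, 0.4, 1.0]
gripper_width: 85.8
```

Call:
servo_tool([
  [1,-4.4,0.8,0,0,0,-2.9],
  [1,-4.4,0.6,0,0,0,-2.9],
  [1,-4.4,0.4,0,0,0,-2.9],
  [1,-4.5,0.2,0,0,0,-2.9],
  [1,-4.5,-0.1,0,0,0,-3],
  [1,-4,-0.7,0.25,0,0,0],
  [1,-4,-0.7,0.25,0,0,0],
  [1,-4,-0.7,0.25,0,0,0],
  [1,-4,-0.7,0.25,0,0,-0.2],
  [1,0,0,0,0,0,0],
  [1,0,0,0,0,0,0],
])

```text
clock: 20.45
position: [421.1, 392.4, 177.6]
ee_rot: [0.784, -0.62, 0.0, 0.001]
contact_force: [-0.9, -0.3, 0.4]
gripper_width: 85.8
```

```bash
python3 look.py w7 amber
python3 - <<'E'
from seg import *
snap('top','top3')
print(*blobs('top3',*RNG['blue'],66,40),sep='\n')
E
```

```text
20.5 [421.2 391.5 177.8] 193.3
[382.4 385.2] [336.8 516.2] 102.7 14.2 52.1
[515.3 300.6] [255.1 415.1] 60.5 12.3 52.2
[308.6 243.8] [423.2 407.8] 53.3 37.6 13.3
(array([349.7, 212.7]), array([ 595.3, -104.5]), np.float32(54.5), np.float32(51.9), 89.5)
(array([460. , 195.1]), array([ 646.7, -422.5]), np.float32(47.5), np.float32(33.8), 25.1)
```

Run:
```python
from h import *
plan((423,408.5,110,193.3,45),(423,408.5,19,193.3,32))
plan((423,408.5,150,193.3,47),(440,230,165,193.3,47),(470,20,160,178.4,47),(596.5,-57,112,178.4,47),start=(423,408.5,20.5,193.3),op=0)
```

```text
from [421.5 391.1 178.2] yaw 193.2 t 20.55
5
[[1,-0.83,-0.28,3.41,0,0,0],[1,-0.83,-0.27,3.41,0,0,-0.1],[1,0,0,3.03,0,0,0],[1,0,0,3.03,0,0,0],[1,-0.01,-0.01,3.04,0,0,0]]
from [423.  408.5  20.5] yaw 193.3 t 20.55
16
[[0,0,0,-4.32,0,0,0],[0,0,0,-4.31,0,0,0],[0,0,0,-4.32,0,0,0],[0,4.44,0.61,-0.38,0,0,0],[0,4.44,0.61,-0.37,0,0,0],[0,4.44,0.62,-0.38,0,0,0],[0,4.44,0.61,-0.37,0,0,0],[0,4.23,0.38,0.1,0,0,3],[0,4.24,0.16,0.1,0,0,3],[0,4.24,-0.06,0.1,0,0,3],[0,4.23,-0.28,0.1,0,0,3],[0,4.22,-0.5,0.1,0,0,2.9]]
[[0,1.83,-3.22,1.2,0,0,0],[0,1.84,-3.21,1.2,0,0,0],[0,1.83,-3.22,1.2,0,0,0],[0,1.84,-3.21,1.2,0,0,0]]
```

Call:
servo_tool([
  [1,-0.8,-0.3,3.4,0,0,0],
  [1,-0.8,-0.3,3.4,0,0,0],
  [1,0,0,3,0,0,0],
  [1,0,0,3,0,0,0],
  [1,0,0,3,0,0,0],
  [1,0,0,0,0,0,0],
  [0,0,0,0,0,0,0],
  [0,0,0,0,0,0,0],
  [0,0,0,0,0,0,0],
  [0,0,0,0,0,0,0],
  [0,0,0,0,0,0,0],
  [0,0,0,0,0,0,0],
])

```text
clock: 21.75
position: [424.8, 410.3, 22.8]
ee_rot: [0.784, -0.621, 0.0, -0.002]
contact_force: [-0.3, -0.6, 6.9]
gripper_width: 52.7
```

Call:
servo_tool([
  [0,0,0,-3.5,0,0,0],
  [0,0,0,-4.7,0,0,0],
  [0,0,0,-4.7,0,0,0],
  [0,4.4,0.6,-0.4,0,0,0],
  [0,4.4,0.6,-0.4,0,0,0],
  [0,4.4,0.6,-0.4,0,0,0],
  [0,4.4,0.6,-0.4,0,0,0],
  [0,4.2,0.4,0.1,0,0,3],
  [0,4.2,0.2,0.1,0,0,3],
  [0,4.2,-0.1,0.1,0,0,3],
  [0,4.2,-0.3,0.1,0,0,3],
  [0,4.2,-0.5,0.1,0,0,2.9],
])

```text
clock: 22.95
position: [470.1, 22.1, 161.0]
ee_rot: [-0.696, 0.718, -0.0, 0.001]
contact_force: [1.3, -0.2, -1.2]
gripper_width: 53.0
```

Call:
servo_tool([
  [0,1.8,-3.2,1.2,0,0,0],
  [0,1.8,-3.2,1.2,0,0,0],
  [0,1.8,-3.2,1.2,0,0,0],
  [0,1.8,-3.2,1.2,0,0,0],
  [0,0,0,0,0,0,0],
  [0,0,0,0,0,0,0],
])

```text
clock: 23.55
position: [595.8, -52.5, 111.6]
ee_rot: [-0.696, 0.718, 0.001, -0.001]
contact_force: [-0.2, 0.0, -1.3]
gripper_width: 52.8
```

Run:
```python
from seg import *
snap('wrist','w8'); s=read_state(); z=s['position'][2]; print(s['position'],yaw(R.from_quat(s['ee_rot'])),s['gripper_width'])
print(*blobs('w8',*RNG['amber'],z+14,300),sep='\n'); print(*blobs('w8',*RNG['blue'],66,300),sep='\n')
```

```text
[595.51207112 -52.01207813 112.28598974] 178.32109528424007 52.67886718878359
(array([316.2, 328.4]), array([595.8, -54.9]), np.float32(52.9), np.float32(37.9), 178.2)
(array([313.2, 197. ]), array([596. , -90.5]), np.float32(53.2), np.float32(25.6), 178.2)
(array([313.5, 132.4]), array([ 594.9, -119.6]), np.float32(53.3), np.float32(25.5), 178.2)
```

Call:
servo_tool([
  [0,0.2,-0.1,2.5,0,0,0],
  [0,0,0,2,0,0,0],
  [0,0,0,1,0,0,0],
  [0,0,0,0.3,0,0,0],
  [0,0,0,0,0,0,0],
  [0,0,0,0,0,0,0],
])

```text
clock: 24.2
position: [597.9, -53.7, 55.6]
ee_rot: [-0.697, 0.717, -0.001, 0.001]
contact_force: [-0.6, -0.4, -0.9]
gripper_width: 52.7
```

Run:
```python
from h import *
s=read_state(); print(s['position'],s['contact_force'],s['gripper_width'])
plan((597,-54,170,178.4,46),(500,-280,220,163,46),(505,-372,180,163,46),start=(597,-54,54,178.5))
```

```text
[597.8712903  -53.71639398  55.61424107] [-0.58136839 -0.41205882 -0.91498355] 52.74397664016309
from [597. -54.  54.] yaw 178.5 t 24.2
12
[[1,0,0,-3.87,0,0,0],[1,0,0,-3.86,0,0,0],[1,0,0,-3.87,0,0,0.1],[1,3.81,1.51,-0.83,0,0,2.6],[1,3.88,1.34,-0.83,0,0,2.6],[1,3.93,1.16,-0.83,0,0,2.5],[1,3.98,0.99,-0.84,0,0,2.6],[1,4.02,0.8,-0.83,0,0,2.5],[1,4.04,0.63,-0.84,0,0,2.6],[1,2.89,-1.06,1.33,0,0,0],[1,2.88,-1.05,1.34,0,0,0],[1,2.89,-1.06,1.33,0,0,0]]
```

Call:
servo_tool([
  [0,0.05,0.05,0.2,0,0,0],
  [0,0,0,0,0,0,0],
  [1,0,0,0,0,0,0],
  [1,0,0,0,0,0,0],
  [1,0,0,0,0,0,0],
  [1,0,0,-3,0,0,0],
  [1,0,0,-4.3,0,0,0],
  [1,0,0,-4.3,0,0,0],
  [1,0,0,0,0,0,0],
])

```text
clock: 25.1
position: [600.8, -54.4, 175.7]
ee_rot: [-0.697, 0.717, -0.005, 0.005]
contact_force: [1.1, 0.4, 0.4]
gripper_width: 85.3
```

Call:
servo_tool([
  [1,3.8,1.5,-0.8,0,0,2.6],
  [1,3.9,1.3,-0.8,0,0,2.6],
  [1,3.9,1.2,-0.8,0,0,2.5],
  [1,4,1,-0.8,0,0,2.6],
  [1,4,0.8,-0.8,0,0,2.5],
  [1,4,0.6,-0.8,0,0,2.6],
  [1,2.9,-1.1,1.3,0,0,0],
  [1,2.9,-1.1,1.3,0,0,0],
  [1,2.9,-1.1,1.3,0,0,0],
  [1,0,0,0,0,0,0],
  [1,0,0,0,0,0,0],
])

```text
clock: 26.2
position: [505.3, -373.1, 176.2]
ee_rot: [-0.594, 0.805, 0.001, -0.0]
contact_force: [-0.4, 0.3, 0.0]
gripper_width: 85.8
```

```bash
python3 look.py w9 amber
python3 - <<'E'
from seg import *
snap('top','top4')
for c in ['blue','amber']: print(*blobs('top4',*RNG[c],66,40,400),sep='\n')
for c in ['brown']: print(*blobs('w9',*RNG[c],36,300),sep='\n')
E
```

```text
26.25 [ 505.8 -372.5  177. ] 162.9
[304.5 194.1] [ 506.4 -397.2] 53.5 38.4 162.8
(array([350. , 212.9]), array([ 595.2, -105.9]), np.float32(51.9), np.float32(51.6), 179.5)
(array([448.7, 244.2]), array([ 504.8, -387.4]), np.float32(52.2), np.float32(39.3), 164.6)
(array([332.2, 212.9]), array([595.5, -54.4]), np.float32(51.9), np.float32(34.4), 179.6)
(array([428.4, 391.6]), array([ 456.5, -204.8]), np.float32(48.6), np.float32(31.7), 101.1)
(array([263.9, 322.5]), array([ 569.4, -309.2]), np.float32(61.6), np.float32(35.9), 10.4)
(array([414. , 284.4]), array([ 445.7, -305.7]), np.float32(57.1), np.float32(37.2), 167.8)
(array([458.2, 157.9]), array([ 396.3, -388.7]), np.float32(58.7), np.float32(55.0), 8.1)
```

Run:
```python
from h import *
plan((506.4,-396.7,110,162.8,45),(506.4,-396.7,19,162.8,32))
plan((506.4,-396.7,170,162.8,47),(520,-200,180,170,47),(597.5,-15,112,178.4,47),start=(506.4,-396.7,20.5,162.8),op=0)
```

```text
from [ 506.  -372.2  177.6] yaw 163.0 t 26.3
5
[[1,1.17,-0.38,3.38,0,0,0.1],[1,1.16,-0.37,3.38,0,0,0.1],[1,0,0,3.03,0,0,0],[1,0,0,3.03,0,0,0],[1,0,0,3.04,0,0,0]]
from [ 506.4 -396.7   20.5] yaw 162.8 t 26.3
14
[[0,0,0,-3.74,0,0,0],[0,0,0,-3.74,0,0,0],[0,0,0,-3.74,0,0,0],[0,0,0,-3.73,0,0,0],[0,-3.84,0.9,-0.2,0,0,-1.4],[0,-3.86,0.81,-0.2,0,0,-1.4],[0,-3.88,0.72,-0.2,0,0,-1.5],[0,-3.89,0.61,-0.2,0,0,-1.4],[0,-3.91,0.52,-0.2,0,0,-1.5],[0,-3.91,-0.88,1.36,0,0,-1.7],[0,-3.89,-1,1.36,0,0,-1.7],[0,-3.85,-1.12,1.36,0,0,-1.7]]
[[0,-3.82,-1.23,1.36,0,0,-1.6],[0,-3.78,-1.33,1.36,0,0,-1.7]]
```

Call:
servo_tool([
  [1,1.2,-0.4,3.4,0,0,0],
  [1,1.2,-0.4,3.4,0,0,0],
  [1,0,0,3,0,0,0],
  [1,0,0,3,0,0,0],
  [1,0,0,3,0,0,0],
  [1,0,0,0,0,0,0],
  [0,0,0,0,0,0,0],
  [0,0,0,0,0,0,0],
  [0,0,0,0,0,0,0],
  [0,0,0,0,0,0,0],
  [0,0,0,0,0,0,0],
  [0,0,0,0,0,0,0],
])

```text
clock: 27.5
position: [508.4, -398.6, 22.2]
ee_rot: [-0.595, 0.804, -0.002, 0.001]
contact_force: [0.6, 2.5, 6.2]
gripper_width: 53.2
```

Call:
servo_tool([
  [0,0,0,-3,0,0,0],
  [0,0,0,-4,0,0,0],
  [0,0,0,-4,0,0,0],
  [0,0,0,-4,0,0,0],
  [0,-3.8,0.9,-0.2,0,0,-1.4],
  [0,-3.9,0.8,-0.2,0,0,-1.4],
  [0,-3.9,0.7,-0.2,0,0,-1.5],
  [0,-3.9,0.6,-0.2,0,0,-1.4],
  [0,-3.9,0.5,-0.2,0,0,-1.5],
  [0,-3.9,-0.9,1.4,0,0,-1.7],
  [0,-3.9,-1,1.4,0,0,-1.7],
  [0,-3.9,-1.1,1.3,0,0,-1.7],
])

```text
clock: 28.7
position: [566.7, -88.0, 138.8]
ee_rot: [-0.678, 0.735, -0.0, 0.001]
contact_force: [1.7, -0.3, -1.3]
gripper_width: 52.8
```

Call:
servo_tool([
  [0,-3.8,-1.2,1.3,0,0,-1.6],
  [0,-3.8,-1.3,1.3,0,0,-1.7],
  [0,0,0,0,0,0,0],
  [0,0,0,0,0,0,0],
  [0,0,0,0,0,0,0],
])

```text
clock: 29.2
position: [596.4, -16.1, 112.9]
ee_rot: [-0.698, 0.716, -0.0, 0.0]
contact_force: [-0.5, -0.7, -0.1]
gripper_width: 52.9
```

Run:
```python
from seg import *
snap('wrist','w10'); s=read_state(); z=s['position'][2]; print(s['position'],yaw(R.from_quat(s['ee_rot'])),s['gripper_width'])
print(*blobs('w10',*RNG['amber'],z+13.5,300),sep='\n'); print(*blobs('w10',*RNG['amber'],66,300),*blobs('w10',*RNG['blue'],66,300),sep='\n')
```

```text
[596.45774063 -16.41705345 113.0478185 ] 178.47604089400124 52.88257689586806
(array([316.2, 333.3]), array([596.5, -16. ]), np.float32(53.7), np.float32(38.6), 178.5)
(array([313.2, 192.1]), array([596.1, -65.8]), np.float32(35.2), np.float32(25.7), 178.2)
(array([316.2, 333.3]), array([597.4,  19.9]), np.float32(81.3), np.float32(58.4), 178.5)
(array([313.2, 192.1]), array([596.9, -55.5]), np.float32(53.4), np.float32(38.9), 178.2)
(array([312.8, 116.1]), array([596.1, -90.1]), np.float32(53.2), np.float32(25.1), 178.5)
(array([313.3,  43.4]), array([ 595.1, -119.4]), np.float32(53.4), np.float32(25.5), 178.5)
```

Call:
servo_tool([
  [0,-0.1,-0.15,2.5,0,0,0],
  [0,0,0,2,0,0,0],
  [0,0,0,1,0,0,0],
  [0,0,0,0.5,0,0,0],
  [0,0,0,0,0,0,0],
  [0,0,0,0,0,0,0],
])

```text
clock: 29.85
position: [598.9, -14.8, 53.2]
ee_rot: [-0.698, 0.716, -0.001, 0.001]
contact_force: [-0.1, -0.4, 0.0]
gripper_width: 52.8
```

Run:
```python
from h import *
s=read_state(); print(s['position'],s['contact_force'],s['gripper_width'])
plan((598,-15,170,178.4,46),(480,-180,200,175,46),(446,-282,180,168,46),start=(598,-15,54,178.5))
```

```text
[598.90075727 -14.75009104  53.24661012] [-0.05977967 -0.38335897  0.01100239] 52.75590107296583
from [598. -15.  54.] yaw 178.5 t 29.85
11
[[1,0,0,-3.87,0,0,0],[1,0,0,-3.86,0,0,0],[1,0,0,-3.87,0,0,0.1],[1,3.36,2.27,-0.6,0,0,0.7],[1,3.39,2.22,-0.6,0,0,0.7],[1,3.42,2.18,-0.6,0,0,0.7],[1,3.45,2.15,-0.6,0,0,0.6],[1,3.47,2.1,-0.6,0,0,0.7],[1,3.49,0.83,0.67,0,0,2.3],[1,3.51,0.7,0.67,0,0,2.3],[1,3.54,0.55,0.66,0,0,2.4]]
```

Call:
servo_tool([
  [0,0.05,0.05,0.05,0,0,0],
  [0,0,0,0,0,0,0],
  [1,0,0,0,0,0,0],
  [1,0,0,0,0,0,0],
  [1,0,0,0,0,0,0],
  [1,0,0,-3,0,0,0],
  [1,0,0,-4.3,0,0,0],
  [1,0,0,-4.3,0,0,0],
  [1,0,0,0,0,0,0],
])

```text
clock: 30.75
position: [601.8, -14.6, 175.1]
ee_rot: [-0.699, 0.715, -0.005, 0.006]
contact_force: [-0.3, -0.0, 0.2]
gripper_width: 85.1
```

Call:
servo_tool([
  [1,3.4,2.3,-0.6,0,0,0.7],
  [1,3.4,2.2,-0.6,0,0,0.7],
  [1,3.4,2.2,-0.6,0,0,0.7],
  [1,3.4,2.2,-0.6,0,0,0.7],
  [1,3.4,2.1,-0.6,0,0,0.7],
  [1,3.5,0.8,0.7,0,0,2.3],
  [1,3.5,0.7,0.7,0,0,2.3],
  [1,3.5,0.5,0.7,0,0,2.3],
  [1,0,0,0,0,0,0],
  [1,0,0,0,0,0,0],
])

```text
clock: 31.75
position: [445.8, -281.6, 176.3]
ee_rot: [-0.63, 0.777, 0.0, -0.0]
contact_force: [-0.3, -0.1, -0.0]
gripper_width: 85.8
```

```bash
sed -i "s/'brown':((4,90,20),(14,255,120))/'brown':((4,110,60),(14,255,160))/" seg.py; python3 look.py w11 brown
python3 - <<'E'
from seg import *
hsv=cv2.cvtColor(cv2.imread('pics/w11.png'),cv2.COLOR_BGR2HSV)
c=proj('w11',(444.5,-295,36)); print(c); u,v=c.astype(int); print(hsv[v-60:v+40:6,u].tolist())
snap('top','top5'); print(*blobs('top5',*RNG['amber'],66,40,1000),*blobs('top5',*RNG['blue'],66,40,1000),sep='\n')
E
```

```text
31.8 [ 446.3 -281.   176.7] 168.1
[347.3 335.8] [ 440.6 -186.8] 53.0 37.8 16.0
[143. 233.] [ 572.3 -302.6] 53.0 25.2 10.4
[312.8 202.5] [ 444.5 -298.5] 52.5 24.9 168.0
[362.5  55. ] [ 392.8 -386.6] 52.8 50.8 8.0
[313.97281081 207.85891716]
[[0, 4, 120], [30, 2, 116], [30, 2, 122], [15, 4, 119], [15, 4, 123], [30, 2, 120], [13, 187, 41], [12, 163, 80], [12, 165, 85], [12, 161, 84], [13, 162, 85], [12, 162, 82], [14, 170, 81], [30, 4, 120], [15, 4, 117], [10, 7, 117], [0, 2, 121]]
(array([325.2, 212.7]), array([595.6, -35.8]), np.float32(77.4), np.float32(51.8), 89.7)
(array([113.2, 112.5]), array([892.5, 576.4]), np.float32(82.6), np.float32(70.9), 89.8)
(array([349.3, 211.9]), array([ 595.2, -105.9]), np.float32(51.9), np.float32(51.6), 179.5)
(array([460. , 195.1]), array([ 646.7, -422.5]), np.float32(47.5), np.float32(33.8), 25.1)
```

View pics/w11.png

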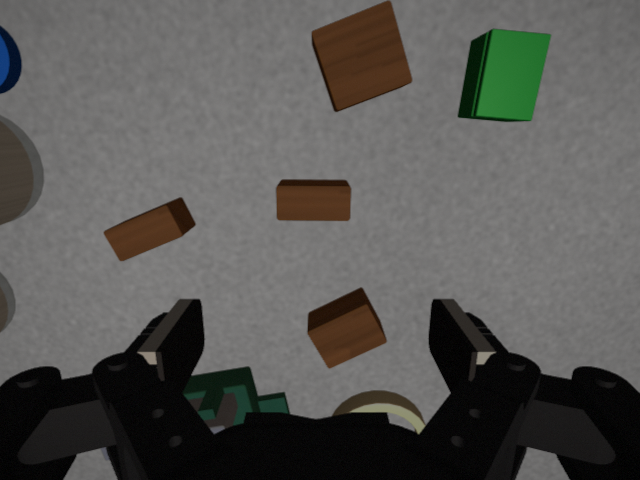

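The 26 mm packer's top is at (313,202), which puts it at (444.5,-298.4) with yaw 168°. I'll grasp it next.

Run:
```python
from h import *
plan((444.5,-298.2,110,168,45),(444.5,-298.2,19,168,32))
plan((444.5,-298.2,170,168,47),(500,-150,175,173,47),(598,19,115,178.4,47),start=(444.5,-298.2,20.5,168),op=0)
```

```text
from [ 446.6 -280.6  176.9] yaw 168.2 t 31.85
5
[[1,0.88,-0.08,3.34,0,0,0.1],[1,0.88,-0.07,3.35,0,0,0.1],[1,0,0,3.03,0,0,0],[1,0,0,3.03,0,0,0],[1,0,0,3.04,0,0,0]]
from [ 444.5 -298.2   20.5] yaw 168.0 t 31.85
13
[[0,0,0,-3.74,0,0,0],[0,0,0,-3.74,0,0,0],[0,0,0,-3.73,0,0,0],[0,0,0,-3.74,0,0,0],[0,-3.91,-0.59,-0.12,0,0,-1.2],[0,-3.9,-0.67,-0.13,0,0,-1.3],[0,-3.88,-0.75,-0.12,0,0,-1.2],[0,-3.87,-0.84,-0.13,0,0,-1.3],[0,-3.59,-1.53,1.2,0,0,-1.1],[0,-3.56,-1.6,1.2,0,0,-1.1],[0,-3.54,-1.67,1.2,0,0,-1.1],[0,-3.5,-1.74,1.2,0,0,-1]]
[[0,-3.47,-1.8,1.2,0,0,-1.1]]
```

Call:
servo_tool([
  [1,0.9,-0.1,3.4,0,0,0.1],
  [1,0.9,-0.1,3.4,0,0,0.1],
  [1,0,0,3,0,0,0],
  [1,0,0,3,0,0,0],
  [1,0,0,3,0,0,0],
  [1,0,0,0,0,0,0],
  [0,0,0,0,0,0,0],
  [0,0,0,0,0,0,0],
  [0,0,0,0,0,0,0],
  [0,0,0,0,0,0,0],
  [0,0,0,0,0,0,0],
  [0,0,0,0,0,0,0],
])

```text
clock: 33.05
position: [446.3, -299.4, 21.0]
ee_rot: [-0.629, 0.777, -0.002, 0.001]
contact_force: [0.5, 1.7, 7.0]
gripper_width: 52.7
```

Call:
servo_tool([
  [0,0,0,-3,0,0,0],
  [0,0,0,-4,0,0,0],
  [0,0,0,-4,0,0,0],
  [0,0,0,-4,0,0,0],
  [0,-3.9,-0.6,-0.1,0,0,-1.2],
  [0,-3.9,-0.7,-0.1,0,0,-1.3],
  [0,-3.9,-0.8,-0.1,0,0,-1.2],
  [0,-3.9,-0.8,-0.1,0,0,-1.3],
  [0,-3.6,-1.5,1.2,0,0,-1.1],
  [0,-3.6,-1.6,1.2,0,0,-1.1],
  [0,-3.5,-1.7,1.2,0,0,-1.1],
  [0,-3.5,-1.7,1.2,0,0,-1],
])

```text
clock: 34.25
position: [579.3, -13.9, 125.2]
ee_rot: [-0.69, 0.724, -0.0, 0.001]
contact_force: [0.7, -0.5, 0.7]
gripper_width: 53.1
```

Call:
servo_tool([
  [0,-3.5,-1.8,1.2,0,0,-1.1],
  [0,0,0,0,0,0,0],
  [0,0,0,0,0,0,0],
  [0,0,0,0,0,0,0],
])

```text
clock: 34.65
position: [598.0, 18.1, 113.3]
ee_rot: [-0.697, 0.717, -0.0, 0.0]
contact_force: [0.2, -1.3, -0.8]
gripper_width: 52.9
```

Run:
```python
from seg import *
snap('wrist','w12'); s=read_state(); z=s['position'][2]; print(s['position'],yaw(R.from_quat(s['ee_rot'])),s['gripper_width'])
print(*blobs('w12',*RNG['brown'],z+13.5,300),sep='\n'); print(*blobs('w12',*RNG['amber'],66,300),*blobs('w12',*RNG['blue'],66,300),sep='\n')
```

```text
[598.05153194  17.84313634 113.5070474 ] 178.28662271540944 52.9467577179992
(array([316.1, 335.3]), array([598.1,  18.4]), np.float32(53.1), np.float32(25.8), 178.3)
(array([314.5, 205.9]), array([597.9, -14.7]), np.float32(53.5), np.float32(38.3), 178.3)
(array([313.9, 116.2]), array([596.9, -55.3]), np.float32(53.4), np.float32(38.4), 178.3)
(array([313.5,  32.2]), array([596.1, -89.5]), np.float32(53.3), np.float32(25.2), 178.3)
```

View pics/w12.png

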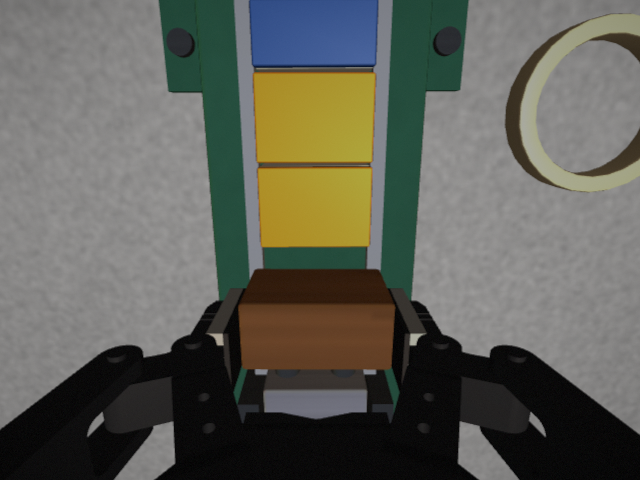

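The row looks clean: blue and amber are side by side between the rails, and the packer is held at (316,335). Lowering it.

Call:
servo_tool([
  [0,-0.1,-0.1,2.5,0,0,0],
  [0,0,0,2,0,0,0],
  [0,0,0,1,0,0,0],
  [0,0,0,0.5,0,0,0],
  [0,0,0,0,0,0,0],
  [0,0,0,0,0,0,0],
])

```text
clock: 35.3
position: [600.1, 19.6, 53.8]
ee_rot: [-0.697, 0.717, -0.001, 0.001]
contact_force: [-0.3, 0.0, 0.0]
gripper_width: 53.1
```

Call:
servo_tool([
  [0,0,0,0.05,0,0,0],
  [0,0,0,0,0,0,0],
  [1,0,0,0,0,0,0],
  [1,0,0,0,0,0,0],
  [1,0,0,0,0,0,0],
  [1,0,0,-3,0,0,0],
  [1,0,0,-4.3,0,0,0],
  [1,0,0,-4.3,0,0,0],
  [1,0,0,-4,0,0,0],
  [1,3,3,0,0,0,0],
  [1,3,3,0,0,0,0],
  [1,0,0,0,0,0,0],
])

```text
clock: 36.5
position: [534.0, -40.8, 208.8]
ee_rot: [-0.696, 0.718, 0.001, -0.0]
contact_force: [0.7, -0.5, -0.0]
gripper_width: 85.5
```

Run:
```python
from seg import *
snap('wrist','w13'); s=read_state(); print(s['position'],yaw(R.from_quat(s['ee_rot'])))
print(*blobs('w13',*RNG['brown'],66,300),*blobs('w13',*RNG['amber'],66,300),sep='\n')
snap('top','top6')
a=np.radians(215.); c=np.array([602.5,176.4])+65*np.array([np.cos(a),np.sin(a)]); print(c,proj('w13',[*c,166]))
a=cv2.imread('pics/top6.png'); b=cv2.imread('pics/w13.png')
cv2.imwrite('pics/m1.png',np.hstack([cv2.resize(a[170:250,200:380],None,fx=2.2,fy=2.2,interpolation=3),cv2.resize(b[:440:,:],(256,176))]))
```

```text
[536.12490893 -39.84033704 208.99132237] 178.24300239085102
(array([235.1, 302.2]), array([599.8,  19.7]), np.float32(53.3), np.float32(25.8), 178.1)
(array([436.4,  20.5]), array([ 450.6, -176.6]), np.float32(47.4), np.float32(32.6), 15.6)
(array([233.1, 260.2]), array([598. , -14.6]), np.float32(54.1), np.float32(39.0), 179.4)
(array([229.2, 207.4]), array([597. , -55.6]), np.float32(53.9), np.float32(38.0), 178.1)
[549.25511712 139.11753164] [300.90131439 546.85561691]
```

View pics/m1.png

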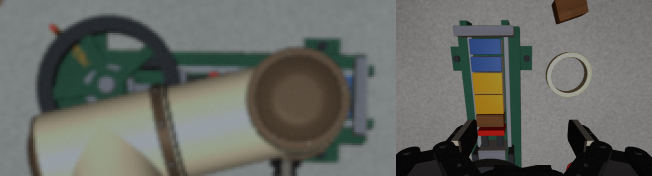

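The row is complete: the packer's centre is 34.3 mm beyond amber_b's. Next I'll bring the tool over the handle, expected at about (549,140).

Run:
```python
from h import *
plan((549,140,235,303.5,48),(549,140,138,303.5,40))
```

```text
from [537.4 -39.1 208.9] yaw 178.3 t 36.6
18
[[1,-1.2,-0.04,-0.17,0,0,-8.3],[1,-1.18,-0.21,-0.17,0,0,-8.3],[1,-1.13,-0.38,-0.17,0,0,-8.4],[1,-1.07,-0.54,-0.17,0,0,-8.3],[1,-0.98,-0.69,-0.17,0,0,-8.4],[1,-0.86,-0.83,-0.18,0,0,-8.3],[1,-0.74,-0.94,-0.17,0,0,-8.4],[1,-0.59,-1.04,-0.18,0,0,-8.3],[1,-0.43,-1.12,-0.17,0,0,-8.4],[1,-0.27,-1.17,-0.18,0,0,-8.3],[1,-0.09,-1.19,-0.17,0,0,-8.4],[1,0.08,-1.19,-0.18,0,0,-8.3]]
[[1,0.25,-1.17,-0.17,0,0,-8.4],[1,0.42,-1.12,-0.18,0,0,-8.3],[1,0.58,-1.04,-0.17,0,-0.1,-8.4],[1,0,0,3.23,0,0,0],[1,0,0,3.23,0,0,0],[1,0.01,-0.01,3.24,0,0,0]]
```

Call:
servo_tool([
  [1,-1.2,0,-0.2,0,0,-8.3],
  [1,-1.2,-0.2,-0.2,0,0,-8.3],
  [1,-1.1,-0.4,-0.2,0,0,-8.4],
  [1,-1.1,-0.5,-0.2,0,0,-8.3],
  [1,-1,-0.7,-0.2,0,0,-8.4],
  [1,-0.9,-0.8,-0.2,0,0,-8.3],
  [1,-0.7,-0.9,-0.2,0,0,-8.4],
  [1,-0.6,-1,-0.2,0,0,-8.3],
  [1,-0.4,-1.1,-0.2,0,0,-8.4],
  [1,-0.3,-1.2,-0.2,0,0,-8.3],
  [1,-0.1,-1.2,-0.2,0,0,-8.4],
  [1,0.1,-1.2,-0.2,0,0,-8.3],
])

```text
clock: 37.8
position: [546.2, 106.1, 232.1]
ee_rot: [0.997, 0.077, 0.0, 0.0]
contact_force: [0.3, -0.3, -0.0]
gripper_width: 85.6
```

Call:
servo_tool([
  [1,0.2,-1.2,0,0,0,-8.4],
  [1,0.4,-1.1,0,0,0,-8.3],
  [1,0.6,-1,0,0,0,-8.4],
  [1,0,0,0,0,0,0],
  [1,0,0,0,0,0,0],
])

```text
clock: 38.3
position: [547.8, 140.6, 231.9]
ee_rot: [0.958, 0.288, -0.0, 0.0]
contact_force: [0.1, -0.4, -0.4]
gripper_width: 85.3
```

Run:
```python
from h import *
snap('wrist','w14'); s=read_state(); print(s['position'],yaw(R.from_quat(s['ee_rot'])))
print(proj('w14',(549,140,166)),proj('w14',(602.5,176.4,126)))
plan((549,140,138,303.5,40))
```

```text
[547.68557618 140.24401282 232.01341672] 303.42935211004067
[318.81766122 259.68929771] [316.96951282 135.76586825]
from [547.7 140.2 232. ] yaw 303.4 t 38.35
3
[[1,0.03,0.03,3.13,0,0,0],[1,0.04,0.03,3.14,0,0,0],[1,0.03,0.03,3.13,0,0,-0.1]]
```

View pics/w14.png

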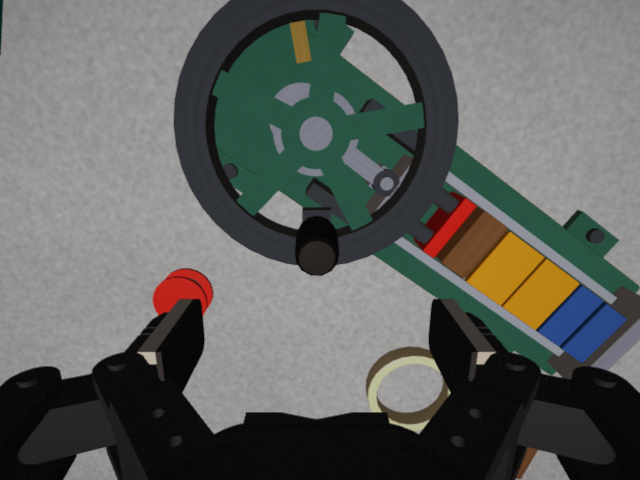

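The handle's top is at (317,258), 2 px from the prediction, and the row stands clean in front of the pad. Descending to cage the handle.

Call:
servo_tool([
  [1,0.03,0.03,3.1,0,0,0],
  [1,0.03,0.03,3.1,0,0,0],
  [1,0.04,0.03,3.2,0,0,0],
  [0.37,0,0,0,0,0,0],
  [0.37,0,0,0,0,0,0],
  [0.37,0,0,0,0,0,0],
  [0.37,0,0,0,0,0,0],
  [0.37,0,0,0,0,0,0],
])

```text
clock: 39.15
position: [549.5, 140.2, 139.8]
ee_rot: [0.957, 0.289, 0.001, -0.0]
contact_force: [0.2, -0.2, 0.8]
gripper_width: 31.4
```

Call:
servo_tool([
  [0.37,0.01,-0.3,0,0,0,2.6],
  [0.37,0.02,-0.45,0,0,0,4],
  [0.37,0.06,-0.9,0,0,0,8],
  [0.37,0.06,-0.9,0,0,0,8],
])

```text
clock: 39.55
position: [539.3, 162.1, 139.2]
ee_rot: [0.996, 0.092, 0.0, 0.001]
contact_force: [1.6, -6.0, 0.9]
gripper_width: 31.9
```

Call:
servo_tool([
  [0.37,0.06,-0.9,0,0,0,8],
  [0.37,0.06,-0.9,0,0,0,8],
  [0.37,0.06,-0.9,0,0,0,8],
  [0.37,0.06,-0.9,0,0,0,8],
  [0.37,0.06,-0.9,0,0,0,8],
  [0.37,0.06,-0.9,0,0,0,8],
  [0.37,0.06,-0.9,0,0,0,8],
  [0.37,0.06,-0.9,0,0,0,8],
  [0.37,0,0,0,0,0,0],
])

```text
clock: 40.45
position: [563.9, 227.5, 139.0]
ee_rot: [0.895, -0.447, 0.0, -0.0]
contact_force: [-0.9, 0.1, -0.6]
gripper_width: 31.8
```

```bash
cat > wh.py <<'E'
from h import *
s=read_state(); p=s['position'][:2]-np.array([602.5,176.4]); a=np.degrees(np.arctan2(p[1],p[0]))%360
f=s['contact_force']; t=np.array([-np.sin(np.radians(a)),np.cos(np.radians(a))])
print('t %.2f r %.1f a %.1f yaw %.1f  tangential (against) %.1f radial %.1f fz %.1f  q(handle)=%.3f'%(s['clock'],np.hypot(*p),a,yaw(R.from_quat(s['ee_rot'])),f[:2]@t,f[:2]@(p/np.hypot(*p)),f[2],.785-np.radians(a+2.4+1.6)), s['gripper_width'])
E
python3 wh.py
```

```text
t 40.45 r 64.1 a 127.1 yaw 216.9  tangential (against) 0.7 radial 0.7 fz -0.6  q(handle)=-1.503 31.78366604905583
```

Call:
servo_tool([
  [0.37,0.02,-0.45,0,0,0,4],
  [0.37,0.02,-0.45,0,0,0,4],
  [0.37,0.02,-0.45,0,0,0,4],
  [0.37,0.02,-0.45,0,0,0,4],
  [0.37,0.02,-0.45,0,0,0,4],
  [0.37,0.02,-0.45,0,0,0,4],
])

```text
clock: 41.05
position: [586.4, 237.8, 138.8]
ee_rot: [0.782, -0.623, -0.001, 0.002]
contact_force: [-5.6, -1.4, 4.1]
gripper_width: 32.0
```

Call:
servo_tool([
  [0.37,0.02,-0.45,0,0,0,4],
  [0.37,0.02,-0.45,0,0,0,4],
  [0.37,0.02,-0.45,0,0,0,4],
])

```text
clock: 41.35
position: [599.6, 239.7, 138.8]
ee_rot: [0.713, -0.701, -0.001, 0.002]
contact_force: [-6.2, -0.5, 4.4]
gripper_width: 31.7
```

Call:
servo_tool([
  [0.37,0.02,-0.45,0,0,0,4],
  [0.37,0.02,-0.45,0,0,0,4],
  [0.37,0.02,-0.45,0,0,0,4],
])

```text
clock: 41.65
position: [612.2, 238.8, 138.8]
ee_rot: [-0.636, 0.772, 0.001, -0.002]
contact_force: [-8.4, 2.3, 5.5]
gripper_width: 31.5
```

```bash
python3 wh.py
```

```text
t 41.65 r 63.2 a 81.1 yaw 169.0  tangential (against) 8.6 radial 1.0 fz 5.5  q(handle)=-0.701 31.537829825674635
```

Resistance is rising as it should: 5.6, 6.2, then 8.6 N at q≈-0.7. I'll go on over the peak in smaller steps.

Call:
servo_tool([
  [0.37,0.02,-0.45,0,0,0,4],
  [0.37,0.02,-0.45,0,0,0,4],
  [0.37,0.02,-0.45,0,0,0,4],
])

```text
clock: 41.95
position: [625.0, 235.5, 138.8]
ee_rot: [-0.552, 0.834, 0.002, -0.002]
contact_force: [-9.3, 4.0, 5.0]
gripper_width: 31.2
```

Call:
servo_tool([
  [0.37,0.02,-0.45,0,0,0,4],
  [0.37,0.02,-0.45,0,0,0,4],
  [0.37,0.02,-0.45,0,0,0,4],
])

```text
clock: 42.25
position: [637.4, 229.5, 138.8]
ee_rot: [-0.462, 0.887, 0.002, -0.001]
contact_force: [-7.0, 4.7, 2.9]
gripper_width: 31.8
```

Call:
servo_tool([
  [0.37,0.01,-0.35,0,0,0,3],
  [0.37,0.01,-0.35,0,0,0,3],
])

```text
clock: 42.45
position: [643.5, 225.3, 138.9]
ee_rot: [-0.415, 0.91, 0.001, -0.0]
contact_force: [-5.8, 3.8, 2.5]
gripper_width: 31.7
```

```bash
python3 wh.py
```

```text
t 42.45 r 63.8 a 50.0 yaw 139.0  tangential (against) 6.9 radial -0.8 fz 2.5  q(handle)=-0.158 31.69614898848902
```

Peak of about 10 N near q=-0.5, and now it is falling. Creeping on past dead centre.

Call:
servo_tool([
  [0.37,0.01,-0.35,0,0,0,3],
  [0.37,0.01,-0.35,0,0,0,3],
  [0.37,0.01,-0.35,0,0,0,3],
  [0.37,0.01,-0.35,0,0,0,3],
])

```text
clock: 42.85
position: [654.0, 214.7, 138.9]
ee_rot: [-0.318, 0.948, 0.001, 0.001]
contact_force: [-2.7, 3.0, 0.6]
gripper_width: 31.9
```

Call:
servo_tool([
  [0.37,0.01,-0.25,0,0,0,2],
  [0.37,0.01,-0.25,0,0,0,2],
])

```text
clock: 43.05
position: [657.2, 210.2, 138.9]
ee_rot: [-0.285, 0.959, 0.001, 0.001]
contact_force: [-0.4, 2.1, 0.0]
gripper_width: 31.0
```

```bash
python3 wh.py
python3 - <<'E'
from h import *
snap('scene','s2'); a=cv2.imread('pics/s2.png'); cv2.imwrite('pics/s2c.png',cv2.resize(a[215:375,240:400],None,fx=3.7,fy=3.7,interpolation=3))
E
```

```text
t 43.05 r 64.3 a 31.8 yaw 123.1  tangential (against) 2.0 radial 0.8 fz 0.0  q(handle)=0.161 31.011918267920105
```

View pics/s2c.png

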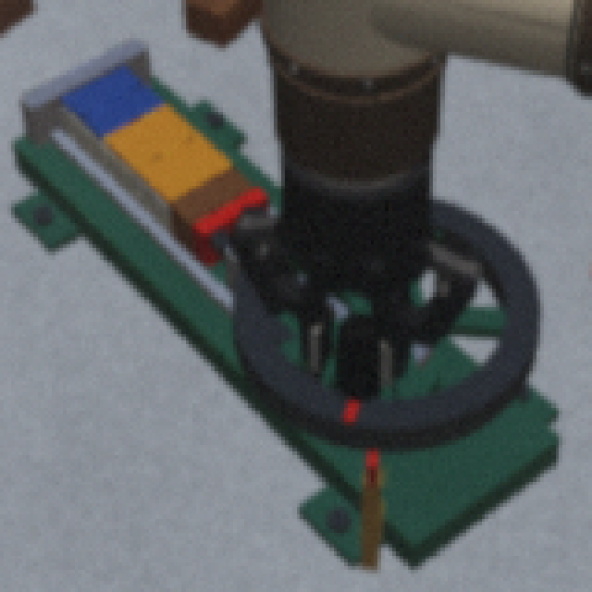

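The scene crop shows the row tightly closed. The red mark, at (351,411), has passed the pointer at (373,458). I'll work out the angle from it.

Run:
```python
from h import *
c=np.array([602.5,176.4])
def an(p): d=p[:2]-c; return np.hypot(*d).round(1),np.degrees(np.arctan2(d[1],d[0])).round(1)
C=lambda u,v:('s2',240+(u+.5)/3.7-.5,215+(v+.5)/3.7-.5)
for z in (110,113): print('mark now',an(onz(*C(351,411),z)))
C3=lambda u,v:('scene0',220+(u+.5)/2.85-.5,210+(v+.5)/2.85-.5)
for z in (110,113): print('mark start',an(onz(*C3(405,326),z)))
for z in (80,100,112): print('pointer',z,an(onz(*C(373,455),z)),an(onz(*C3(345,368),z)))
```

```text
mark now (np.float64(78.2), np.float64(33.0))
mark now (np.float64(80.4), np.float64(33.4))
mark start (np.float64(79.0), np.float64(75.0))
mark start (np.float64(80.9), np.float64(74.2))
pointer 80 (np.float64(83.6), np.float64(42.7)) (np.float64(86.6), np.float64(43.3))
pointer 100 (np.float64(97.9), np.float64(43.4)) (np.float64(100.8), np.float64(43.8))
pointer 112 (np.float64(106.5), np.float64(43.6)) (np.float64(109.3), np.float64(44.1))
```

The mark is 10° past the pointer, so q≈0.18, and the handle gives 0.16. Both lie inside 0.03–0.35. Now I'll centre the cage, open and lift.

Call:
servo_tool([
  [0.37,0,0.13,0,0,0,0],
  [0.37,0,0.12,0,0,0,0],
  [0.37,0,0,0,0,0,0],
  [1,0,0,0,0,0,0],
  [1,0,0,0,0,0,0],
  [1,0,0,0,0,0,0],
  [1,0,0,0,0,0,0],
  [1,0,0,-2,0,0,0],
  [1,0,0,-3,0,0,0],
  [1,0,0,-3,0,0,0],
  [1,0,0,-3,0,0,0],
])

```text
clock: 44.2
position: [655.9, 211.2, 249.4]
ee_rot: [-0.284, 0.959, -0.0, -0.0]
contact_force: [0.9, -0.3, 1.1]
gripper_width: 85.4
```

Call:
servo_tool([
  [1,4,2,-1,0,0,0],
  [1,4,2,-1,0,0,0],
  [1,4,2,0,0,0,0],
  [1,4,2,0,0,0,0],
  [1,4,2,0,0,0,0],
  [1,0,0,0,0,0,0],
  [1,0,0,0,0,0,0],
  [1,0,0,0,0,0,0],
])

```text
clock: 45.0
position: [434.5, 186.9, 268.7]
ee_rot: [-0.284, 0.959, 0.0, 0.001]
contact_force: [-0.3, -0.1, 0.8]
gripper_width: 85.2
```

Run:
```python
from h import *
s=read_state(); print(s['clock'],s['position'],s['contact_force'],s['joint_vel'].round(3))
snap('scene','s3'); a=cv2.imread('pics/s3.png'); cv2.imwrite('pics/s3c.png',cv2.resize(a[215:375,240:400],None,fx=3.7,fy=3.7,interpolation=3))
```

```text
45.0 [434.47294067 186.86767695 268.73050108] [-0.32234467 -0.09668546  0.81732923] [-0.009  0.021  0.009 -0.001 -0.001 -0.   ]
```

View pics/s3c.png

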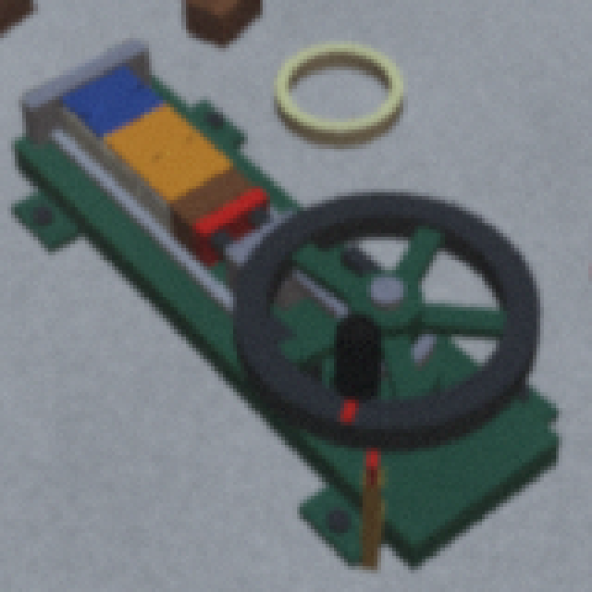

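The mark is still at (349,411), the row is clamped, and the tool is clear. I'll do a quick creep check, then hand in.

Run:
```python
from h import *
def mark(fn):
    im=cv2.imread('pics/%s.png'%fn)[318:333,325:345]; h=cv2.cvtColor(im,cv2.COLOR_BGR2HSV); m=((h[...,0]<8)|(h[...,0]>172))&(h[...,1]>120)
    v,u=np.nonzero(m); return len(u),u.mean()+325,v.mean()+318
snap('scene','s4')
for _ in range(6): get_image('scene')
snap('scene','s5'); c=np.array([602.5,176.4])
for f in ('s2','s3','s4','s5'):
    n,u,v=mark(f); d=onz(f,u,v,112)[:2]-c; print(f,n,u.round(2),v.round(2),'q=%.3f'%np.radians(43.4-np.degrees(np.arctan2(d[1],d[0]))))
print(read_state()['clock']); print(job_done())
```

```text
s2 27 334.52 325.63 q=0.177
s3 27 333.96 325.63 q=0.191
s4 27 333.96 325.63 q=0.191
s5 27 333.96 325.63 q=0.191
45.45
the job is handed in; nothing more can be done
None
```

I handed the job in at 45.5 s of the 208 s allowed: the row is clamped and the wheel sits about 0.19 rad past dead centre, inside the 0.03–0.35 allowed.

**Loading:** I wound the press open and stood all four white blocks (two blue, two amber) in the trough. One 26 mm packer filled the row to 156 mm.

**Clamping:** I turned the wheel clockwise by its handle. The resistance rose to about 10 N near -0.5 rad and fell to about 2 N past dead centre. I stopped there, opened the gripper and moved clear.

**Last checks:**
- **Wheel:** the red rim mark gives 0.19 rad, and it did not move over the last pictures. While I still held the handle, the mark gave 0.18 and the handle position 0.16. So the wheel settled about 0.014 rad on release and then stayed put.
- **Row:** the last scene picture shows it closed up tight, square and upright against the end plate.
- **Robot:** the tool was clear of everything when I handed in.
- **Bystanders:** I saw none shifted, but I did not measure them all at the end.
- **Pad force:** I could not measure it directly. A full row should squeeze the springs by close to 8 mm, or over 50 N.

No check failed. The top camera and the wrist camera disagreed by about 2 mm, which is within their calibration.

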